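# Pack the suede-cleaning caddy

### The job

Pack the caddy for the next suede bag: put the square-ended brush, the eraser bar, the lidded jar and the pump bottle each upright and flat on the floor of the bay made for its shape and size (long rectangle for the brush with its bristles down, small rectangle for the eraser, wide low ring for the jar, narrow tall ring for the bottle). Set them in gently without dropping or tipping them, and let go. Leave the round-ended brush and the screw-capped bottle standing where they are.

Things in the scene. Friction and masses are not known exactly. Their poses are not given: they have to be found in the camera images.
- brush_bay: Larger rectangular bay, inside 102 (its x) x 58 (its y) mm, walls 3 mm thick, their top 15 mm above its origin. Fixed in any quarter of the caddy, a fixed wooden tray 240 x 206 mm, rim top 17 mm above the bench, low handle on each short end. Bays are 112 mm apart along x, 97 along y. Origin under its centre, 6 mm above the bench; inner floor 3 mm above the origin. x along the caddy's longer side.
- eraser_bay: Smaller rectangular bay, inside 74 (its x) x 48 (its y) mm, walls 3 mm thick, their top 11 mm above its origin. Fixed in any quarter of the caddy, a fixed wooden tray 240 x 206 mm, rim top 17 mm above the bench, low handle on each short end. Bays are 112 mm apart along x, 97 along y. Origin under its centre, 6 mm above the bench; inner floor 3 mm above the origin. x along the caddy's longer side.
- bottle_bay: Narrower, taller round bay, inside diameter 66 mm, wall 3 mm thick, its top 30 mm above its origin. Fixed in any quarter of the caddy, a fixed wooden tray 240 x 206 mm, rim top 17 mm above the bench, low handle on each short end. Bays are 112 mm apart along x, 97 along y. Origin under its centre, 6 mm above the bench; inner floor 3 mm above the origin. x along the caddy's longer side.
- jar_bay: Wider, lower round bay, inside diameter 84 mm, wall 3 mm thick, its top 15 mm above its origin. Fixed in any quarter of the caddy, a fixed wooden tray 240 x 206 mm, rim top 17 mm above the bench, low handle on each short end. Bays are 112 mm apart along x, 97 along y. Origin under its centre, 6 mm above the bench; inner floor 3 mm above the origin. x along the caddy's longer side.
- square_brush: Wooden block brush with square ends, bristles (stiff) down: back 84 (x) x 40 (y) mm, from 24 to 50 mm above its origin; bristles below. Origin at the centre of its underside. About 90 g. Loose, standing upright on the bench (z up).
- eraser: Tan rubber suede eraser, a plain firm bar 56 (x) x 30 (y) x 40 (z) mm. Origin at the centre of its underside. About 60 g. Loose, standing upright on the bench (z up).
- pump_bottle: Small white round bottle with a slim black pump head and a short nozzle: body diameter 46 mm, straight up to 58 mm, pump top at 90 mm; the nozzle points along its x, ending 20 mm from the axis. Origin at the centre of its underside. About 120 g. Loose, standing upright on the bench (z up).
- jar: Amber round jar with an aluminium screw lid (closed), diameter 62 mm, the lid 64 mm from 34 mm to the top at 52 mm. Origin at the centre of its underside. About 180 g. Loose, standing upright on the bench (z up).
- oval_brush: Look-alike, does not belong: wooden brush with rounded ends, 90 (x) x 40 (y) mm, 50 mm high, bristles down. Origin at the centre of its underside. Loose, standing upright on the bench (z up).
- capped_bottle: Look-alike, does not belong: the same white bottle with a wide black screw cap (38 mm disc) instead of a pump, 46 mm diameter, top at 86 mm. Origin at the centre of its underside. Loose, standing upright on the bench (z up).
Not all that is in view belongs to the job. What is shaped like the pump_bottle but purple is not meant.

How it is judged:
By the outcome, as a careful person would: the job done as asked, in the order asked, and still so for the second after the job is handed in, with the robot touching nothing.
It also fails if it takes over 131 s, if anything falls off the work surface, if the arm or the gripper's body presses on something with over 40 N, if the wrist force passes 120 N, or if a joint passes its speed limit or range.

### The arm

A 7-joint arm with a two-finger parallel gripper is mounted at the origin on the work surface. World frame = base frame: x ahead of the robot, y to its left, z up, the work surface at z = 0. Lengths are in m, angles in rad, forces in N, time in s.
With the tool pointing down it reaches from about 0.425 to 0.925 m from the base axis. Payload 6.8 kg.
Tool frame: the origin (TCP) lies at the very end of the fingers, on their centre line; the grasp point (between the pads) lies 19 mm behind it; x points along the fingers, y is the direction in which the jaws open and shut, and the axes are right-handed (so a half turn about x gives the same grasp; the last joint's range is limited). The gripper opens to 85 mm and grips with 20 to 120 N. Pads are 22 mm wide; open, the fingers measure 114 mm over their backs; the gripper's body (76 mm by 85 mm) begins 54 mm behind the grasp point. The pads swing forward as they close: fully open they stand 13 mm farther back than shut.
Start: joints at [1.016, 0.477, 0.022, 1.555, -0.011, 1.109, -0.083], TCP at [0.292, -0.609, 0.231] pointing down, gripper open.
Joint ranges: [-2.96, 2.96], [-0.34, 2.1], [-1.41, 1.46], [0.24, 2.44], [-1.37, 4.51], [0.17, 1.92], [-2.96, 2.96]. Speed limits (rad/s): [2.39, 2.39, 3.14, 3.14, 3.14, 3.14, 3.14].

### API

Orientations are given as a rotation vector (axis times angle).
In Python, from bench import get_obs, grab_frame, camera_info, hand_in gives the robot as it stands.
- The arm moves only by the tool apply_moves, never from a script. Its argument "series" is text: rows parted by semicolons, each of 7 numbers parted by spaces: the turn, a rotation vector about the tool's x, y, z in rad, then the shift along the tool's x, y, z in m, then the opening, from 0 (shut) to 1 (fully open). In form: wx wy wz tx ty tz hand; .... A call has 1 to 12 rows; each row is the pose to reach, as a shift and turn from the pose commanded when the call began, along the tool's axes at that moment; what a row does not reach only later rows make up. A row lasts 1/8 s, in which the tool goes at most 62.5 mm and 10.7 degrees, less where a joint would pass 70% of its speed; a pose out of reach is approached as far as the arm can. A call with a gripper value outside its range is refused whole. The fingers move at their own pace and stop on an object; "force" is the grip in N (left out, the last holds). Time passes only in rows, so rows that repeat a pose let the fingers close. It gives the time, the measured TCP pose, the force and the opening at its end, in the units of the state.
- get_obs(): the state, without advancing time (a new reading comes with each control period).
- grab_frame(name): name is "scene" or "top" or "wrist"; returns the picture (384x512x3 uint8, blue, green, red); there is no depth.
- camera_info(name): a dict with "fov_y" (degrees; the focal length in pixels is half the picture's height over the tangent of half this angle, whatever the lens; pixels are square), "cx", "cy" (the principal point, pixels), "rvec" (rotation vector, rad) and "tvec" (3), from world to camera coordinates, as OpenCV has them. Camera axes: x right, y down, z forward; pixel columns grow to the right and rows downward; lengths in m; the calibration is good to about 2 mm. A picture is of the moment at which its call begins: read the wrist's pose just before it. camera_info takes no time and is no camera call; for the wrist camera it gives the pose at the moment of the call.
- hand_in(): hands the job in, once; it reports no verdict.
The state is a dict: "clock": time; "joints": joint angles; "qvel": joint speeds; "tau": joint torques, N m; "tcp_pos": TCP position; "orientation": TCP orientation; "contact_force": force on the tool from outside, world axes, zero at the start; "moment": the same for the moment, N m; "grip_width": finger opening in m.
Only numpy, scipy, OpenCV 4.12 (cv2) and the standard library are available. Lean on these libraries where they do the work, as an engineer would, in place of code of your own. Each camera call takes 0.05 s, during which the arm holds its last target.

## Working session

There is one attempt and no reset: what is moved stays moved. The work goes in short steps, Python scripts to look and compute and a tool call to move; the robot and the scene stay as the last step left them, time stands still between calls to the robot, and variables do not carry over. Pictures are saved under pics/ and viewed, and the job is handed in when it is done.

Besides the shell and the picture viewer there is one more tool, called after "Request:" as a command line: name --argument value ..., lists and objects as JSON in quotes. apply_moves: Moves the arm, as the interface text tells. Its arguments: {"type":"object","properties":{"series":{"type":"string"},"force":{"type":"number"}},"required":["series"]}

```bash
mkdir -p pics; ls; python3 - <<'E'
from bench import *
import cv2
o=get_obs();print(o)
for n in ("scene","top","wrist"):
    print(n,camera_info(n)); cv2.imwrite(f"pics/{n}0.png",grab_frame(n))
E
```

```text
pics
{'clock': 0.0, 'joints': array([ 1.01590813,  0.47782485,  0.02234232,  1.55647235, -0.01148243,
        1.1093088 , -0.08307491]), 'qvel': array([ 0.00035423, -0.00031048, -0.00011997, -0.00028221,  0.00069362,
       -0.00120909, -0.00141933]), 'tau': array([ 1.06214429e-05, -5.96446931e+01,  1.60798732e+00, -2.81203687e+01,
        1.24658074e-02,  9.39450605e-03, -1.25407081e-05]), 'tcp_pos': array([ 0.29136448, -0.60820346,  0.23030037]), 'orientation': array([ 1.97376695,  0.45041617, -1.97492207]), 'contact_force': array([-0.27793185, -0.0965844 , -0.85298299]), 'moment': array([ 0.0386283 , -0.00971496, -0.02175757]), 'grip_width': 0.0855322467501732}
scene {'fov_y': 44.79487121653213, 'cx': 256.25220549965485, 'cy': 194.44212732179136, 'rvec': array([ 1.86596825,  1.46518758, -0.69182545]), 'tvec': array([-0.11021521, -0.31898195,  1.89873791])}
top {'fov_y': 56.051302855079584, 'cx': 256.1412470165479, 'cy': 189.23525127931342, 'rvec': array([ 2.14221564, -2.12584033,  0.15413369]), 'tvec': array([0.0146321 , 0.52949599, 0.91909621])}
wrist {'fov_y': 60.51980927158312, 'cx': 252.98976255822558, 'cy': 186.47601846418956, 'rvec': array([-2.43765126,  1.53261753,  0.23150854]), 'tvec': array([-0.67380548, -0.03766604,  0.37961273])}
```

View pics/scene0.png

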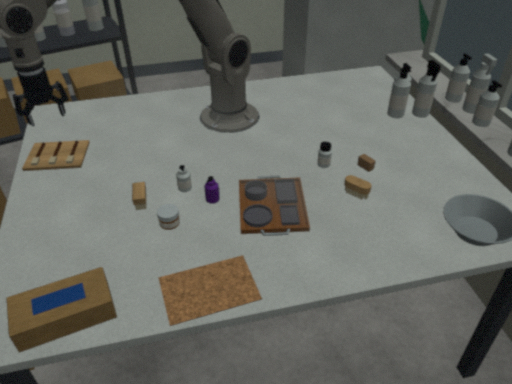

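View pics/top0.png

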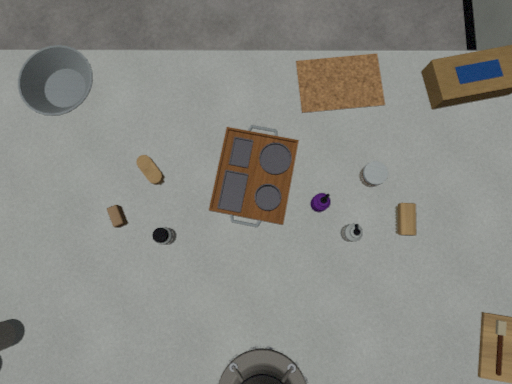

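View pics/wrist0.png

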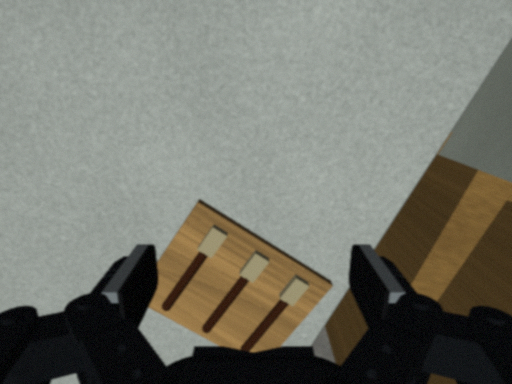

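The top view shows the caddy around (254,176) with the brush and small-rectangle bays on the left and the ring bays on the right. The jar is at (375,174), the pump bottle at (353,231), the square brush at (407,219) and the eraser at (116,216). The oval brush is at (150,169), the capped bottle at (164,236) and the purple bottle at (320,202). Next I'll enlarge crops.

```bash
cat > h.py <<'E'
import numpy as np, cv2
from bench import *
from scipy.spatial.transform import Rotation as R
def cam(n):
    c=camera_info(n); f=192/np.tan(np.radians(c['fov_y'])/2)
    K=np.array([[f,0,c['cx']],[0,f,c['cy']],[0,0,1]])
    return K,R.from_rotvec(c['rvec']).as_matrix(),np.array(c['tvec'])
def px2w(c,u,v,z):
    K,Rm,t=c; d=Rm.T@np.linalg.inv(K)@[u,v,1]; o=-Rm.T@t
    return o+d*(z-o[2])/d[2]
def w2px(c,p):
    K,Rm,t=c; q=(np.atleast_2d(p)@Rm.T+t)@K.T
    return q[:,:2]/q[:,2:]
E
python3 - <<'E'
from h import *
im=cv2.imread("pics/top0.png")
def crop(u0,v0,u1,v1,s,n):
    c=cv2.resize(im[v0:v1,u0:u1],None,fx=s,fy=s,interpolation=cv2.INTER_CUBIC)
    for u in range((u0+9)//10*10,u1,10):
        cv2.line(c,((u-u0)*s,0),((u-u0)*s,6 if u%50 else 16),(0,0,255),1)
    	
        if u%20==0: cv2.putText(c,str(u),((u-u0)*s,25),0,.4,(0,0,255),1)
    for v in range((v0+9)//10*10,v1,10):
        cv2.line(c,(0,(v-v0)*s),(6,(v-v0)*s),(0,0,255),1)
        if v%20==0: cv2.putText(c,str(v),(8,(v-v0)*s+4),0,.4,(0,0,255),1)
    cv2.imwrite(n,c)
crop(300,150,430,250,6,"pics/r.png")
crop(200,120,310,230,5,"pics/c.png")
crop(95,145,190,250,5,"pics/l.png")
c=cam("top"); print(-c[1].T@c[2],c[1])
E
```

```text
[0.37945223 0.00608647 0.99060432] [[ 0.00860947 -0.99989183 -0.01192521]
 [-0.98771381 -0.0066425  -0.15613232]
 [ 0.15603622  0.01312292 -0.98766416]]
```

View pics/r.png

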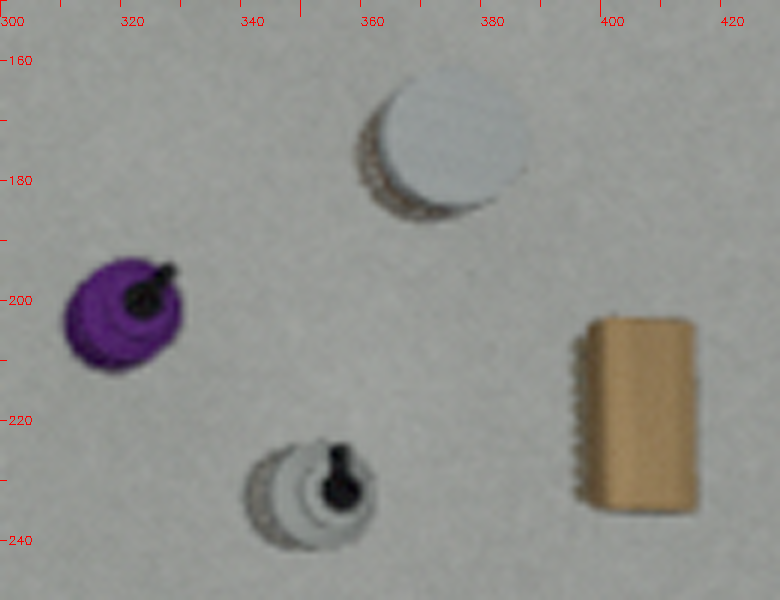

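View pics/c.png

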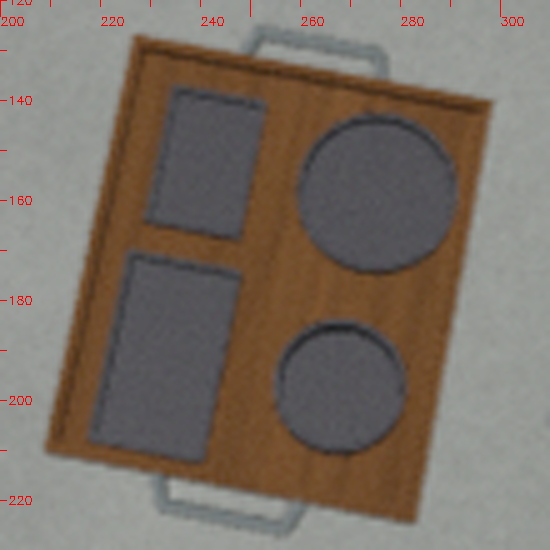

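View pics/l.png

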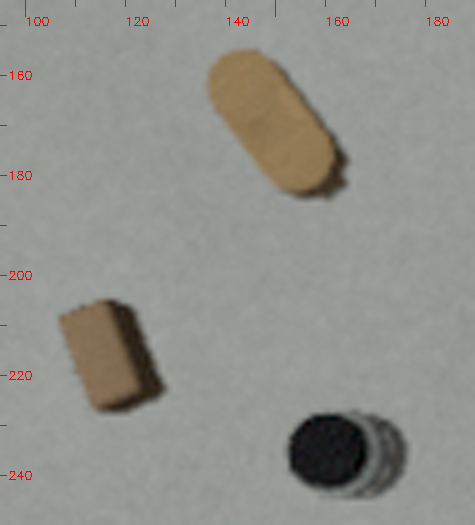

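```bash
python3 - <<'E'
from h import *
np.set_printoptions(precision=4,suppress=True)
c=cam("top")
P=lambda u,v,z: px2w(c,u,v,z)[:2]
def quad(n,pts,z):
    q=np.array([P(u,v,z) for u,v in pts]); print(n,"ctr",q.mean(0),"sides",np.linalg.norm(np.roll(q,-1,0)-q,axis=1))
    e=np.roll(q,-1,0)-q; print("  ang",np.degrees(np.arctan2(e[:,1],e[:,0])))
quad("caddy",[(227,127.5),(298,140.5),(283,224),(209.5,210.5)],.017)
quad("brushbay",[(226,170),(248,174),(241,212),(218,208.5)],.009)
quad("eraserbay",[(234,137.5),(253,140.5),(248,168),(229,164)],.009)
quad("brush",[(400.5,203),(415.5,203.5),(415.5,235),(399.8,234.8)],.05)
quad("eraser",[(107,208.5),(115.5,205),(123.5,223.5),(114,226.8)],.04)
for n,u,v,z in [("jarbay",275.8,158.5,.009),("botbay",267.8,197.5,.009),("jar",375.7,172.8,.052),("pumpsh",354,232.5,.058),("pumptop",357,232,.09),("noz",356.7,224.5,.085),("capped",159,235.5,.086),("purple",321,202,.058),("ovalbr",148,170,.05)]:
    p=P(u,v,z);print(n,p,np.hypot(*p))
o=get_obs(); print(R.from_rotvec(o['orientation']).as_matrix())
E
```

```text
caddy ctr [0.5733 0.0242] sides [0.2024 0.2364 0.2021 0.2382]
  ang [-100.4802  169.6448   80.0438  -10.2845]
brushbay ctr [0.5293 0.0821] sides [0.0623 0.1073 0.0638 0.1094]
  ang [-100.1282  170.4366   81.7708  -10.307 ]
eraserbay ctr [0.6387 0.0624] sides [0.0544 0.0803 0.0543 0.0776]
  ang [-98.9793 170.5931  78.2217  -9.311 ]
brush ctr [ 0.4526 -0.3755] sides [0.0389 0.0818 0.0402 0.0827]
  ang [-91.5224 176.5672  89.7437  -4.3069]
eraser ctr [0.4556 0.3922] sides [0.024  0.0548 0.0261 0.0531]
  ang [ -66.6584 -153.2647  109.8446   24.6053]
jarbay [ 0.6217 -0.035 ] 0.6227301510251833
botbay [ 0.5118 -0.0131] 0.5119513389571971
jar [ 0.5738 -0.2971] 0.6461808831932045
pumpsh [ 0.4163 -0.2331] 0.4771262946453227
pumptop [ 0.4163 -0.2323] 0.4767724183488469
noz [ 0.4351 -0.2336] 0.49385424351328316
capped [0.4038 0.2596] 0.4800682013511823
purple [ 0.4944 -0.1503] 0.5166968298805581
ovalbr [0.5782 0.308 ] 0.6550959977602779
[[-0.0007  0.4321 -0.9018]
 [ 0.0013 -0.9018 -0.4321]
 [-1.     -0.0014  0.0001]]
```

```bash
cat >> h.py <<'E'
np.set_printoptions(precision=4,suppress=True)
def rel(pos,yaw,p0=None,R0=None):
    """shift/turn in tool axes from current pose to TCP pos, tool y at yaw deg, pointing down"""
    o=get_obs(); R0=R.from_rotvec(o['orientation']).as_matrix() if R0 is None else R0
    p0=o['tcp_pos'] if p0 is None else p0
    best=None
    for y in (yaw,yaw+180):
        a=np.radians(y); ty=np.array([np.cos(a),np.sin(a),0]); tx=np.array([0,0,-1.]); T=np.c_[tx,ty,np.cross(tx,ty)]
        w=R.from_matrix(R0.T@T).as_rotvec()
        if best is None or np.linalg.norm(w)<np.linalg.norm(best): best=w
    print("turn",best,"shift",R0.T@(np.array(pos)-p0)," at",p0,"yaw",np.degrees(np.arctan2(R0[1,1],R0[0,1])),"j7",o['joints'][6],"t",o['clock'],"F",o['contact_force'],"g",o['grip_width'])
def look(n,name,box=None,s=1,pts=None):
    im=grab_frame(n); c=cam(n)
    u0,v0,u1,v1=box or (0,0,512,384)
    q=cv2.resize(im[v0:v1,u0:u1],None,fx=s,fy=s,interpolation=cv2.INTER_CUBIC)
    st=10 if s>2 else 20
    for u in range(-(-u0//st)*st,u1,st):
        x=int((u-u0+.5)*s); cv2.line(q,(x,0),(x,5),(0,0,255),1)
        if u%(2*st)==0: cv2.putText(q,str(u),(x-8,16),0,.35,(0,0,255),1)
    for v in range(-(-v0//st)*st,v1,st):
        y=int((v-v0+.5)*s); cv2.line(q,(0,y),(5,y),(0,0,255),1)
        if v%(2*st)==0: cv2.putText(q,str(v),(7,y+4),0,.35,(0,0,255),1)
    for p in (pts if pts is not None else []):
        a=w2px(c,p)[0]; cv2.circle(q,(int((a[0]-u0+.5)*s),int((a[1]-v0+.5)*s)),2,(0,255,0),-1)
    cv2.imwrite(f"pics/{name}.png",q); return im,c
E
python3 - <<'E'
from h import *
rel([.4526,-.3755,.20],-93.5)
c=cam("wrist"); o=get_obs(); R0=R.from_rotvec(o['orientation']).as_matrix()
print("cam in tool",R0.T@(-c[1].T@c[2]-o['tcp_pos'])); print(c[1]@R0)
print(w2px(c,o['tcp_pos']))
E
```

```text
turn [0.5079 0.0005 0.0014] shift [ 0.0307 -0.1403 -0.2459]  at [ 0.2915 -0.6083  0.2305] yaw -64.39929579730233 j7 -0.08311033433117238 t 0.15 F [ 0.456   0.1596 -0.0173] g 0.08535217335019303
cam in tool [-0.1432 -0.0009 -0.0768]
[[-0.0013  1.     -0.0014]
 [-0.2947  0.0009  0.9556]
 [ 0.9556  0.0017  0.2947]]
[[254.1662 250.9197]]
```

Request:
apply_moves --series "0.508 0 0 0.03 -0.14 -0.246 1;0.508 0 0 0.03 -0.14 -0.246 1;0.508 0 0 0.03 -0.14 -0.246 1;0.508 0 0 0.03 -0.14 -0.246 1;0.508 0 0 0.03 -0.14 -0.246 1;0.508 0 0 0.03 -0.14 -0.246 1;0.508 0 0 0.03 -0.14 -0.246 1;0.508 0 0 0.03 -0.14 -0.246 1" --force 30

```text
clock: 1.15
tcp_pos: [0.4518, -0.3779, 0.2014]
orientation: [-2.189, 0.071, 2.19]
contact_force: [0.2, 0.2, -0.2]
grip_width: 0.0853
```

```bash
python3 - <<'E'
from h import *
look("wrist","w1",None,1.5)
rel([.4526,-.3755,.20],-93.5)
E
```

```text
turn [-0.0029  0.0002 -0.0006] shift [ 0.0014 -0.0022 -0.0005]  at [ 0.4519 -0.3777  0.2014] yaw -93.66352539389847 j7 -1.0289270828592783 t 1.2 F [0.4248 0.2247 0.205 ] g 0.08546019950090006
```

View pics/w1.png

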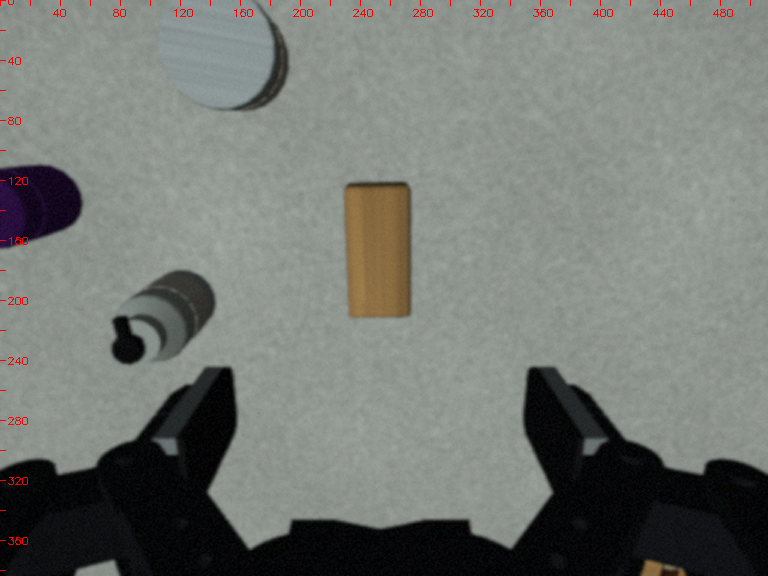

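The wrist view shows the square brush with its top at about (230,122)–(273,211), and the jar and pump bottle to its left.

```bash
python3 - <<'E'
from h import *
c=cam("wrist")
def quad(n,pts,z):
    q=np.array([px2w(c,u,v,z)[:2] for u,v in pts]); e=np.roll(q,-1,0)-q; print(n,"ctr",q.mean(0),"sides",np.linalg.norm(e,axis=1),"ang",np.degrees(np.arctan2(e[:,1],e[:,0])))
quad("brush",[(230,122.7),(273,121.8),(273.3,210.7),(232.6,211)],.05)
for n,u,v,z in [("pumptop",85,231.5,.09),("noz",81,213,.085)]: print(n,px2w(c,u,v,z))
# jar lid rim points
pts=[px2w(c,u,v,.052)[:2] for u,v in [(106,27),(114,51),(132,68),(150,72),(170,64),(182,45)]]
from scipy.optimize import least_squares
r=least_squares(lambda x:[np.hypot(*(p-x[:2]))-x[2] for p in pts],[.57,-.297,.032]); print("jar",r.x,r.fun)
E
```

```text
brush ctr [ 0.4551 -0.3762] sides [0.038  0.0841 0.039  0.0836] ang [-92.4117 177.6368  86.828   -3.0535]
pumptop [ 0.4192 -0.2325  0.09  ]
noz [ 0.4341 -0.2298  0.085 ]
jar [ 0.5754 -0.2966  0.0312] [ 0.0002 -0.0003  0.0001  0.0002 -0.0001 -0.    ]
```

Request:
apply_moves --series "0 0 0 0.06 -0.001 -0.0025 1;0 0 0 0.12 -0.001 -0.0025 1;0 0 0 0.155 -0.001 -0.0025 1;0 0 0 0.17 -0.001 -0.0025 1;0 0 0 0.17 -0.001 -0.0025 1;0 0 0 0.17 -0.001 -0.0025 1"

```text
clock: 1.95
tcp_pos: [0.4566, -0.3764, 0.033]
orientation: [-2.193, 0.069, 2.188]
contact_force: [0.6, -0.6, -0.8]
grip_width: 0.0854
```

```bash
python3 - <<'E'
from h import *
look("wrist","w2",None,1.5)
look("scene","s2",(110,140,250,250),5)
rel([.4545,-.376,.019],-93.5)
E
```

```text
turn [-0.0004 -0.0027 -0.0016] shift [ 0.014  -0.0001  0.0022]  at [ 0.4566 -0.3762  0.033 ] yaw -93.52087445978646 j7 -1.0283309592287895 t 2.05 F [ 0.6584 -0.4535  0.2513] g 0.08530478170481563
```

View pics/w2.png

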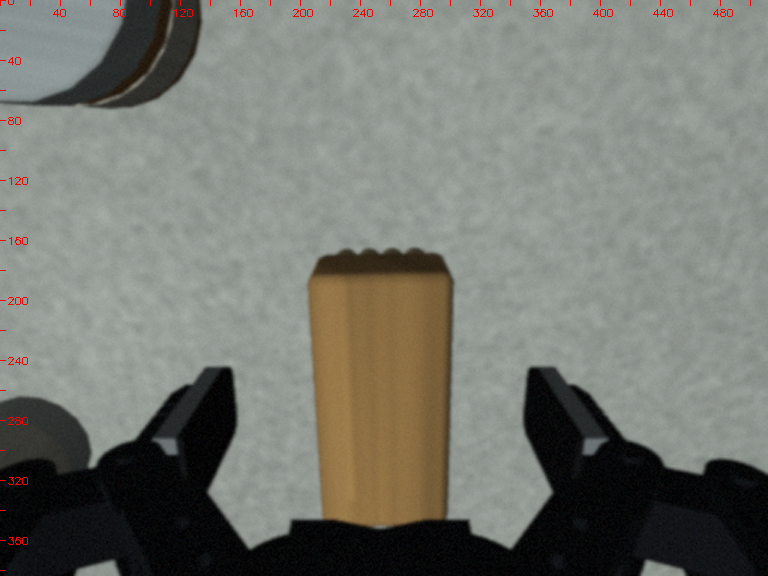

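View pics/s2.png

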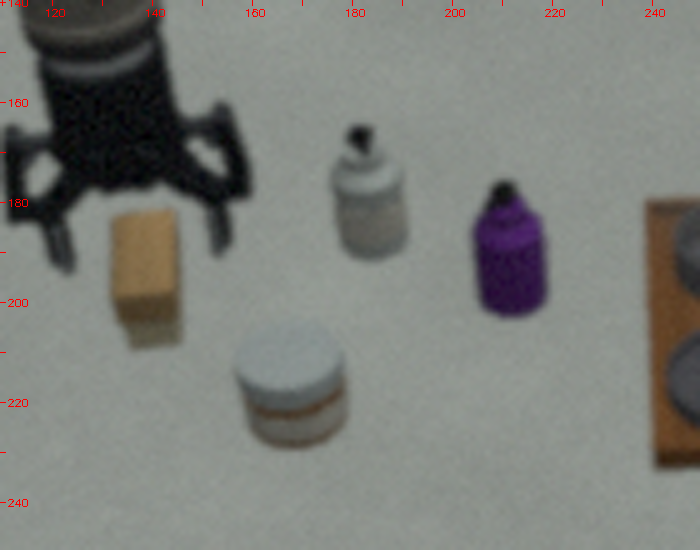

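Brush is centred between the fingers. I'll go down 14 mm, close and lift.

Request:
apply_moves --series "0 0 0 0.014 0 0.001 1;0 0 0 0.014 0 0.001 1;0 0 0 0.014 0 0.001 0.3;0 0 0 0.014 0 0.001 0;0 0 0 0.014 0 0.001 0;0 0 0 0.014 0 0.001 0;0 0 0 0.014 0 0.001 0;0 0 0 0 0 0.001 0;0 0 0 -0.03 0 0.001 0;0 0 0 -0.07 0 0.001 0;0 0 0 -0.1 0 0.001 0;0 0 0 -0.1 0 0.001 0" --force 30

```text
clock: 3.55
tcp_pos: [0.456, -0.3764, 0.1345]
orientation: [-2.197, 0.07, 2.187]
contact_force: [0.3, -1.1, -0.9]
grip_width: 0.0396
```

```bash
python3 - <<'E'
from h import *
look("wrist","w3",None,1.5)
look("scene","s3",(90,110,230,220),5)
rel([.5275,.082,.14],-100.1)
print(get_obs()['joints'])
E
```

```text
turn [0.1151 0.     0.0001] shift [-0.0086 -0.4607 -0.0451]  at [ 0.4543 -0.375   0.1314] yaw -93.50668645190744 j7 -1.0295516381532859 t 3.65 F [ 0.4946  1.234  -1.1168] g 0.03946016139539951
[ 0.5574  0.4489  0.0348  1.8584 -0.0204  0.8347 -1.0296]
```

View pics/w3.png

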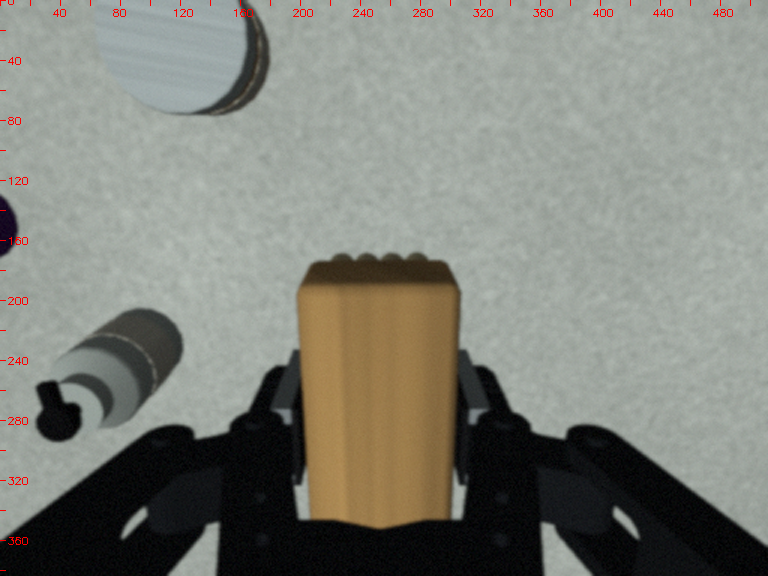

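View pics/s3.png

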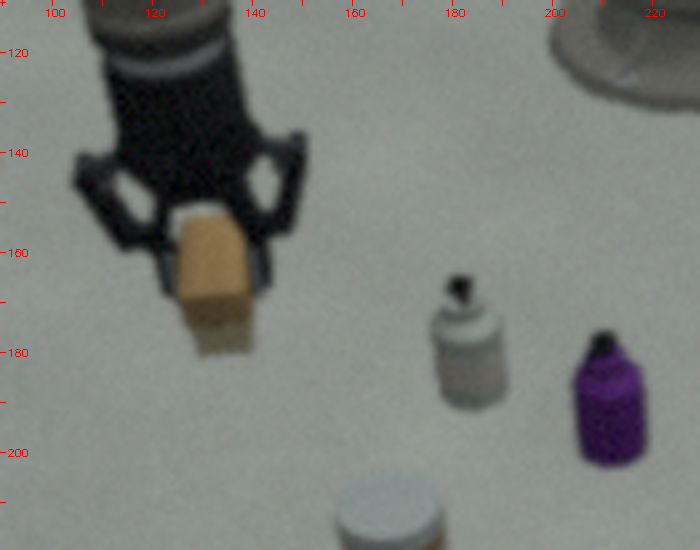

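Request:
apply_moves --series "0 0 0 -0.025 -0.02 0 0;0.05 0 0 -0.03 -0.08 -0.008 0;0.115 0 0 -0.03 -0.14 -0.014 0;0.115 0 0 -0.03 -0.2 -0.02 0;0.115 0 0 -0.03 -0.26 -0.026 0;0.115 0 0 -0.03 -0.32 -0.032 0;0.115 0 0 -0.03 -0.38 -0.038 0;0.115 0 0 -0.03 -0.42 -0.042 0;0.115 0 0 -0.03 -0.45 -0.045 0;0.115 0 0 -0.03 -0.461 -0.045 0;0.115 0 0 -0.03 -0.461 -0.045 0;0.115 0 0 -0.03 -0.461 -0.045 0"

```text
clock: 5.15
tcp_pos: [0.5274, 0.0801, 0.1609]
orientation: [-2.128, 0.192, 2.129]
contact_force: [0.4, -0.3, -0.8]
grip_width: 0.0395
```

```bash
python3 - <<'E'
from h import *
look("wrist","w4",None,1.5)
look("top","t4",(190,110,320,230),6)
rel([.5275,.082,.16],-100.1)
E
```

```text
turn [-0.0023  0.0002 -0.0007] shift [ 0.0012 -0.0016  0.0004]  at [0.5276 0.0804 0.1612] yaw -100.23257947881861 j7 -2.065302229703047 t 5.25 F [ 0.0337 -0.2089 -0.7878] g 0.0395754070612219
```

View pics/w4.png

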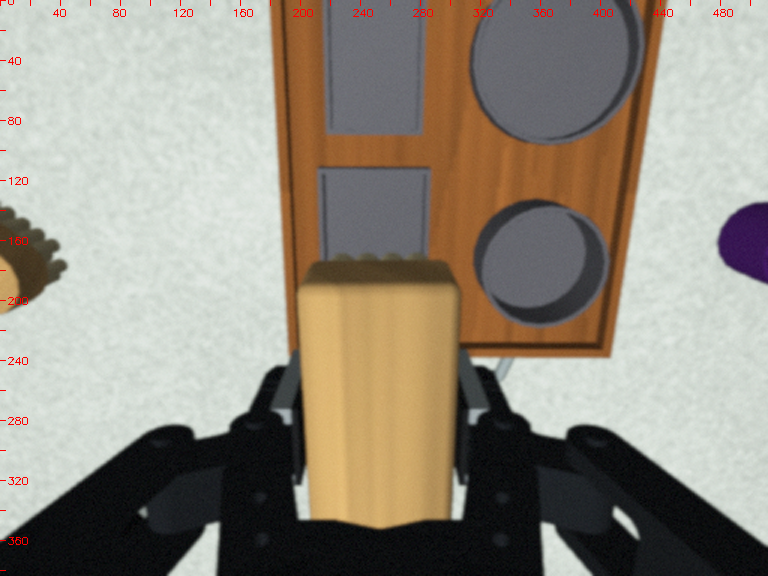

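View pics/t4.png

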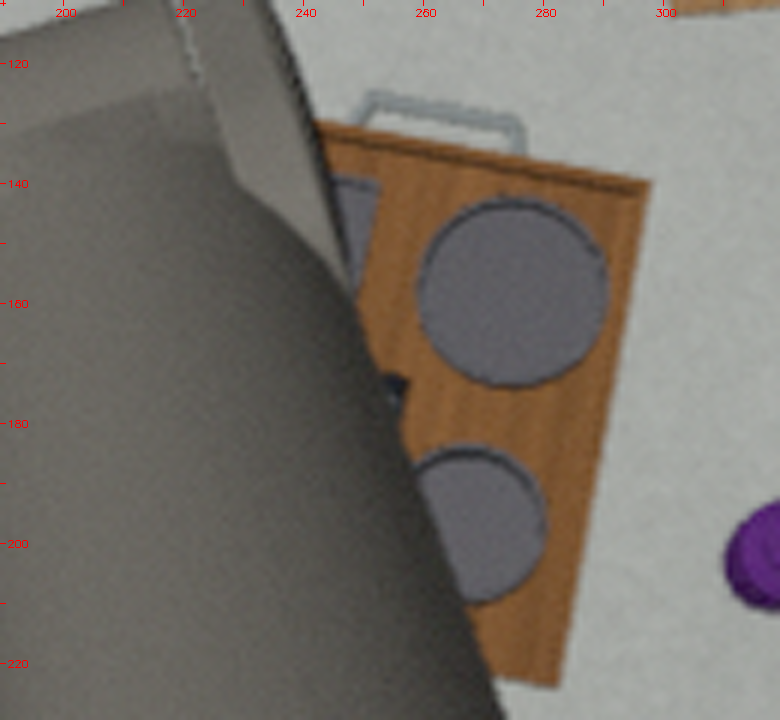

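The wrist view shows the brush bay's far wall at (211–287,112), the eraser bay's near wall at (217–281,90) and the bottle ring centred near (360,175). I'll use these to cross-check the caddy pose.

```bash
python3 - <<'E'
from h import *
c=cam("wrist")
P=lambda u,v,z: px2w(c,u,v,z)[:2]
a,b=P(211.5,112,.021),P(286.8,112,.021); print("brushbay far edge",(a+b)/2,np.linalg.norm(b-a),np.degrees(np.arctan2(*(b-a)[::-1])))
d=np.radians(-10.1); ux=np.array([np.cos(d),np.sin(d)]); uy=np.array([-ux[1],ux[0]])
print("-> brush bay ctr",(a+b)/2-ux*.054)
a,b=P(216.5,90,.017),P(282,90,.017); print("eraserbay near",(a+b)/2,np.linalg.norm(b-a),"ctr",(a+b)/2+ux*.040)
l,r=P(315.5,173,.036),P(406,176,.036); t,bm=P(358,132.3,.036),P(361,217.8,.036)
print("bottle",(l+r)/2,np.linalg.norm(r-l),(t+bm)/2,np.linalg.norm(t-bm))
l,r=P(193,234,.017),P(407,238,.017); print("caddy near edge",(l+r)/2,np.linalg.norm(r-l))
br=P(407,238,.017); print("corner->ctr",br+ux*.12+uy*.103)
ctr=np.array([.573,.0242])
for n,i,j in [("brush",-1,1),("eraser",1,1),("bottle",-1,-1),("jar",1,-1)]: print(n,ctr+ux*.056*i+uy*.0485*j)
E
```

```text
brushbay far edge [0.582  0.0751] 0.06341522404665888 -100.16264292732505
-> brush bay ctr [0.5288 0.0845]
eraserbay near [0.5994 0.0718] 0.05488515960272757 ctr [0.6388 0.0648]
bottle [ 0.5157 -0.0088] 0.07675307779341449 [ 0.5139 -0.0076] 0.07550838467269601
caddy near edge [0.4587 0.0478] 0.20534513392777112
corner->ctr [0.5747 0.0275]
brush [0.5264 0.0818]
eraser [0.6366 0.0621]
bottle [ 0.5094 -0.0137]
jar [ 0.6196 -0.0334]
```

Request:
apply_moves --series "0 0 0 0.03 -0.0027 -0.0004 0;0 0 0 0.07 -0.0027 -0.0004 0;0 0 0 0.1 -0.0027 -0.0004 0;0 0 0 0.115 -0.0027 -0.0004 0;0 0 0 0.115 -0.0027 -0.0004 0;0 0 0 0.115 -0.0027 -0.0004 0"

```text
clock: 6.0
tcp_pos: [0.5295, 0.0847, 0.0474]
orientation: [-2.131, 0.188, 2.127]
contact_force: [0.9, -0.8, 0.3]
grip_width: 0.0394
```

```bash
python3 - <<'E'
from h import *
look("wrist","w5",None,1.5)
look("scene","s5",(200,150,340,250),5)
rel([.5285,.083,.028],-100.1)
E
```

```text
turn [-0.0001 -0.0022  0.0009] shift [0.0195 0.002  0.0008]  at [0.5296 0.0848 0.0475] yaw -100.10578173795138 j7 -2.1020525093453735 t 6.1 F [ 0.5235  0.1618 -0.1929] g 0.039608493323045266
```

View pics/w5.png

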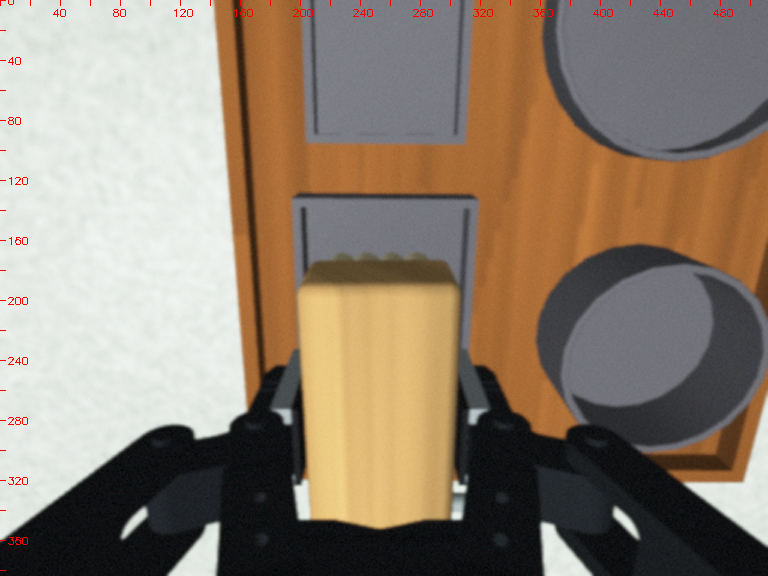

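View pics/s5.png

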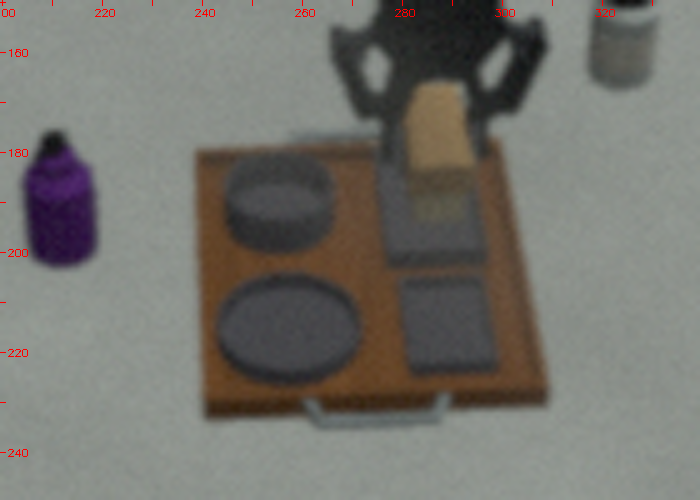

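```bash
python3 - <<'E'
from h import *
c=cam("wrist")
P=lambda u,v,z: px2w(c,u,v,z)[:2]
d=np.radians(-10.1); ux=np.array([np.cos(d),np.sin(d)])
a,b=P(195,131.5,.021),P(318,131.5,.021); print((a+b)/2,np.linalg.norm(b-a),"ctr",(a+b)/2-ux*.054)
# brush far top edge
o=get_obs(); z=o['tcp_pos'][2]-.019+.05
a,b=P(199,190,z),P(306,190,z); print("brush far edge",(a+b)/2,np.linalg.norm(b-a),"ctr",(a+b)/2-ux*.042, o['tcp_pos'])
E
```

```text
[0.5821 0.0751] 0.06316215968062346 ctr [0.5289 0.0846]
brush far edge [0.5693 0.0794] 0.03831439922279234 ctr [0.528  0.0868] [0.5296 0.0848 0.0475]
```

Request:
apply_moves --series "0 0 0 0.008 0.002 0 0;0 0 0 0.013 0.002 0 0;0 0 0 0.016 0.002 0 0;0 0 0 0.017 0.002 0 0;0 0 0 0.017 0.002 0 0"

```text
clock: 6.72
tcp_pos: [0.5282, 0.0827, 0.0292]
orientation: [-2.129, 0.188, 2.129]
contact_force: [0.2, 0.4, -0.3]
grip_width: 0.0399
```

```bash
python3 - <<'E'
from h import *
look("scene","s6",(200,150,340,250),5)
rel([.5285,.083,.028],-100.1)
E
```

```text
turn [ 0.0001 -0.0001  0.0001] shift [ 0.0013 -0.0003 -0.0001]  at [0.5283 0.0827 0.0293] yaw -100.09391616205201 j7 -2.103857155099227 t 6.775 F [ 0.5151 -0.0013 -0.5309] g 0.03947829281835854
```

View pics/s6.png

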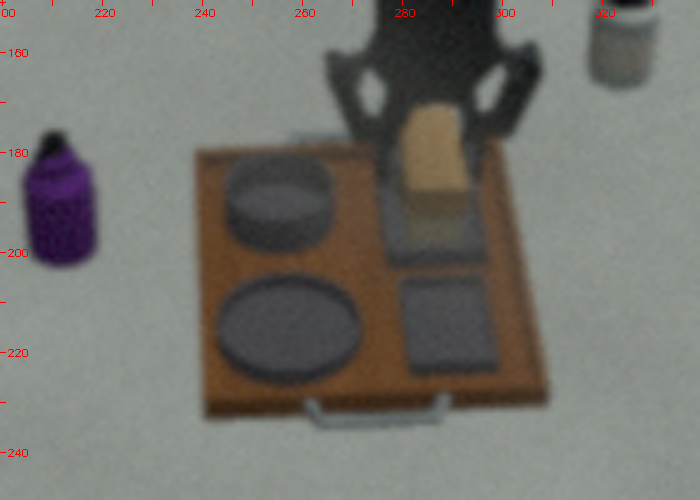

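Brush is inside the bay, with no contact force yet. I'll go down in 0.5 mm steps until I see load.

Request:
apply_moves --series "0 0 0 0.0005 0 0 0;0 0 0 0.001 0 0 0;0 0 0 0.0015 0 0 0;0 0 0 0.0015 0 0 0"

```text
clock: 7.28
tcp_pos: [0.5282, 0.0827, 0.0278]
orientation: [-2.129, 0.188, 2.129]
contact_force: [0.3, -0.1, -0.6]
grip_width: 0.0396
```

Request:
apply_moves --series "0 0 0 0.0005 0 0 0;0 0 0 0.001 0 0 0;0 0 0 0.001 0 0 0"

```text
clock: 7.65
tcp_pos: [0.5282, 0.0827, 0.0268]
orientation: [-2.129, 0.188, 2.129]
contact_force: [0.0, 0.1, -0.7]
grip_width: 0.0398
```

Request:
apply_moves --series "0 0 0 0.0005 0 0 0;0 0 0 0.001 0 0 0;0 0 0 0.001 0 0 0"

```text
clock: 8.02
tcp_pos: [0.5283, 0.0827, 0.0266]
orientation: [-2.129, 0.188, 2.129]
contact_force: [-2.7, -0.9, 9.3]
grip_width: 0.04
```

Request:
apply_moves --series "0 0 0 -0.0006 0 0 0;0 0 0 -0.0006 0 0 0.6;0 0 0 -0.0006 0 0 0.8;0 0 0 -0.0006 0 0 1;0 0 0 -0.0006 0 0 1;0 0 0 -0.02 0 0 1;0 0 0 -0.06 0 0 1;0 0 0 -0.11 0 0 1;0 0 0 -0.15 0 0 1;0 0 0 -0.15 0 0 1"

```text
clock: 9.28
tcp_pos: [0.5305, 0.0832, 0.1792]
orientation: [-2.135, 0.186, 2.121]
contact_force: [1.1, 0.4, 0.1]
grip_width: 0.0854
```

```bash
python3 - <<'E'
from h import *
look("scene","s7",(200,150,340,250),5)
rel([.4556,.3922,.19],20)
E
```

```text
turn [ 1.0454 -0.002   0.0026] shift [-0.0129 -0.2917  0.1265]  at [0.5291 0.0829 0.1771] yaw -100.10253371123831 j7 -2.0646535248180458 t 9.325 F [-0.599  -1.188  -0.5615] g 0.08526062342636519
```

View pics/s7.png

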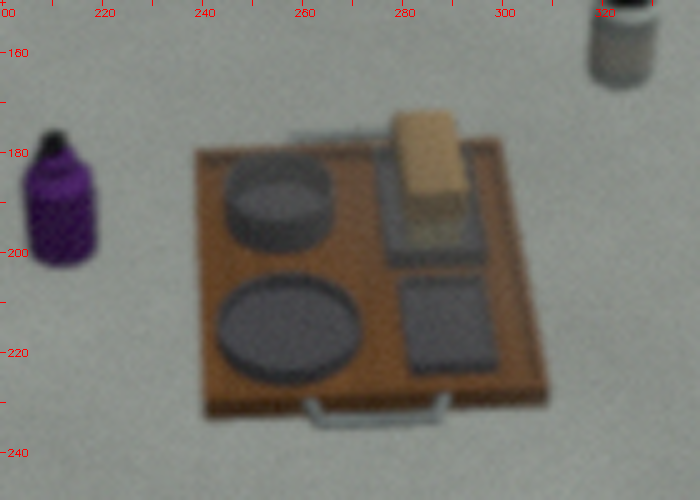

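Request:
apply_moves --series "-0.15 0 0 -0.01 -0.05 0.022 1;-0.3 0 0 -0.013 -0.11 0.048 1;-0.45 0 0 -0.013 -0.16 0.07 1;-0.576 0 0 -0.013 -0.21 0.09 1;-0.576 0 0 -0.013 -0.26 0.112 1;-0.576 0 0 -0.013 -0.292 0.1265 1;-0.576 0 0 -0.013 -0.292 0.1265 1;-0.576 0 0 -0.013 -0.292 0.1265 1"

```text
clock: 10.32
tcp_pos: [0.4548, 0.3909, 0.1873]
orientation: [1.999, 0.403, -2.003]
contact_force: [0.2, -0.5, 0.4]
grip_width: 0.0849
```

```bash
python3 - <<'E'
from h import *
look("wrist","w8",None,1.5)
look("top","t8",(200,120,310,230),5)
rel([.4556,.3922,.19],-67)
E
```

```text
turn [-0.0039  0.0012 -0.0014] shift [-0.002  -0.0016 -0.0008]  at [0.4555 0.3904 0.188 ] yaw -67.22427218825017 j7 -2.1259887969081404 t 10.425 F [ 0.3905  0.3275 -0.4826] g 0.08495201467433804
```

View pics/w8.png

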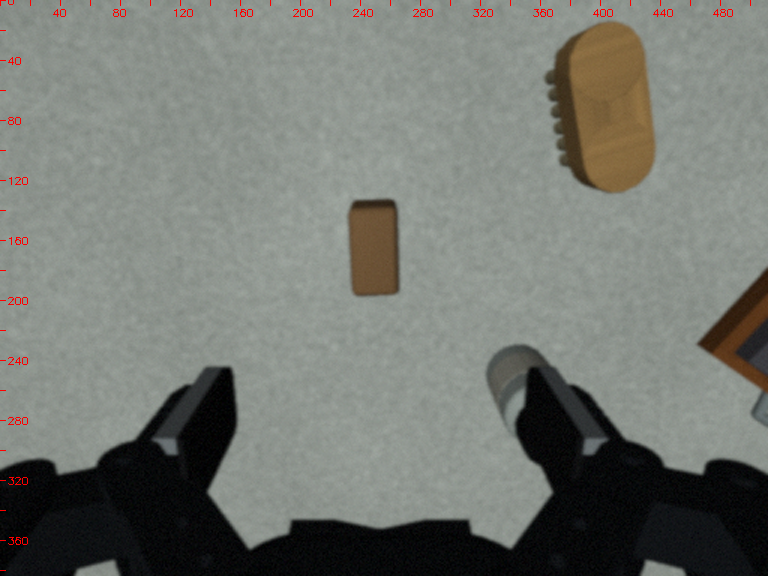

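View pics/t8.png

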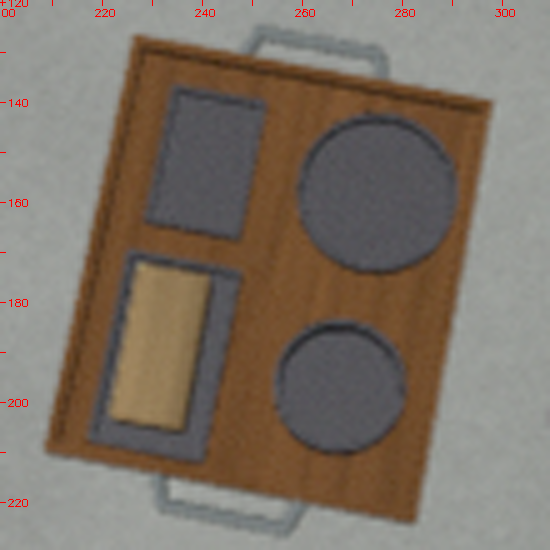

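```bash
python3 - <<'E'
from h import *
c=cam("wrist")
q=np.array([px2w(c,u,v,.04)[:2] for u,v in [(233,139),(263.5,138.5),(265.2,195),(235.3,196.7)]]); e=np.roll(q,-1,0)-q; print("ctr",q.mean(0),"sides",np.linalg.norm(e,axis=1),"ang",np.degrees(np.arctan2(e[:,1],e[:,0])))
rel(list(q.mean(0))+[.011],-66)
E
```

```text
ctr [0.4581 0.3955] sides [0.027  0.0529 0.028  0.0541] ang [ -66.2278 -154.8828  116.2391   24.1049]
turn [-0.0214  0.0013 -0.0014] shift [ 0.177  -0.0039 -0.0046]  at [0.4555 0.3904 0.188 ] yaw -67.22427218825017 j7 -2.1259887969081404 t 10.425 F [ 0.3905  0.3275 -0.4826] g 0.08495201467433804
```

Request:
apply_moves --series "-0.03 0 0 0.06 -0.003 -0.004 1;-0.03 0 0 0.11 -0.003 -0.004 1;-0.03 0 0 0.15 -0.003 -0.004 1;-0.03 0 0 0.168 -0.003 -0.004 1;-0.03 0 0 0.175 -0.003 -0.004 1;-0.03 0 0 0.176 -0.003 -0.004 1;-0.03 0 0 0.176 -0.003 -0.004 0.3;-0.03 0 0 0.176 -0.003 -0.004 0;-0.03 0 0 0.176 -0.003 -0.004 0;-0.03 0 0 0.176 -0.003 -0.004 0;-0.03 0 0 0.176 -0.003 -0.004 0;-0.03 0 0 0.176 -0.003 -0.004 0" --force 30

```text
clock: 11.92
tcp_pos: [0.4578, 0.397, 0.0134]
orientation: [1.985, 0.433, -1.983]
contact_force: [-0.2, -0.4, 6.3]
grip_width: 0.0297
```

```bash
python3 - <<'E'
from h import *
look("wrist","w9",None,1.5)
rel([.638,.0635,.15],-100.1)
E
```

```text
turn [ 0.606  -0.0008  0.0005] shift [-0.1366  0.3782 -0.025 ]  at [0.4578 0.397  0.0134] yaw -65.37951915755481 j7 -2.1899993484384415 t 11.975 F [ 0.3324 -0.8126  5.2054] g 0.029334025350991548
```

View pics/w9.png

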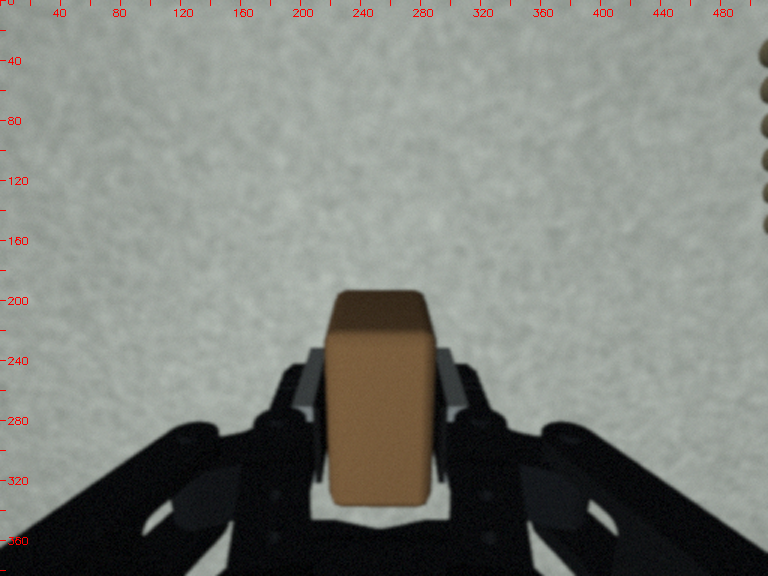

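Request:
apply_moves --series "0 0 0 -0.02 0 0 0;0 0 0 -0.06 0 0 0;0 0 0 -0.12 0.02 0 0;0.1 0 0 -0.137 0.07 -0.005 0;0.25 0 0 -0.137 0.13 -0.01 0;0.4 0 0 -0.137 0.19 -0.013 0;0.55 0 0 -0.137 0.25 -0.017 0;0.606 0 0 -0.137 0.31 -0.021 0;0.606 0 0 -0.137 0.36 -0.025 0;0.606 0 0 -0.137 0.378 -0.025 0;0.606 0 0 -0.137 0.378 -0.025 0;0.606 0 0 -0.137 0.378 -0.025 0"

```text
clock: 13.48
tcp_pos: [0.6368, 0.0662, 0.15]
orientation: [-2.129, 0.183, 2.131]
contact_force: [0.4, 0.9, -0.7]
grip_width: 0.0294
```

```bash
python3 - <<'E'
from h import *
look("wrist","w10",None,1.5)
rel([.638,.0635,.05],-100.1)
E
```

```text
turn [0.0037 0.0007 0.0014] shift [ 0.1     0.0028 -0.0018]  at [0.6367 0.0664 0.15  ] yaw -99.8903501573569 j7 -2.003516155173126 t 13.525 F [ 1.5317  0.4699 -0.2259] g 0.029276107567174872
```

View pics/w10.png

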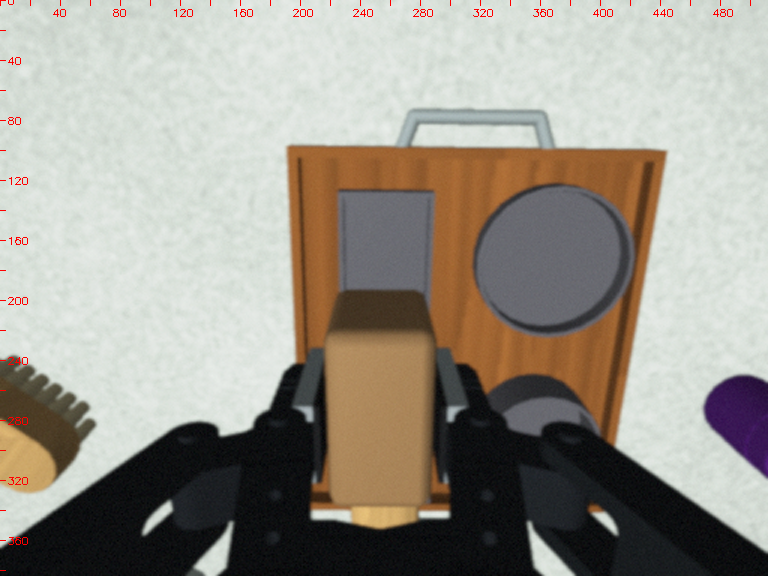

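```bash
python3 - <<'E'
from h import *
c=cam("wrist")
P=lambda u,v,z: px2w(c,u,v,z)[:2]
d=np.radians(-10.1); ux=np.array([np.cos(d),np.sin(d)])
a,b=P(225.3,126.5,.017),P(290,126.5,.017); print("eraserbay",np.linalg.norm(b-a),"ctr",(a+b)/2-ux*.040,np.degrees(np.arctan2(*(b-a)[::-1])))
l,r=P(316,168,.021),P(422.5,168,.021);t,m=P(372,122.5,.021),P(365,224.5,.021); print("jarbay",(l+r)/2,np.linalg.norm(l-r),(t+m)/2,np.linalg.norm(t-m))
z=.15-.0134+.04
a,b,e,f=P(217,222,z),P(290,221,z),P(286.5,336,z),P(220,335,z); print("eraser",np.linalg.norm(b-a),np.linalg.norm(b-e),(a+b+e+f)/4)
E
```

```text
eraserbay 0.05378846220936383 ctr [0.6395 0.0636] -99.81440402211926
jarbay [ 0.6287 -0.0311] 0.0905784229728837 [ 0.6218 -0.0299] 0.09041705061084812
eraser 0.027972997637479596 0.05359417290533638 [0.6366 0.0677]
```

Request:
apply_moves --series "0 0 0 0.04 0.004 -0.003 0;0 0 0 0.08 0.004 -0.003 0;0 0 0 0.1 0.004 -0.003 0;0 0 0 0.113 0.004 -0.003 0;0 0 0 0.119 0.004 -0.003 0;0 0 0 0.122 0.004 -0.003 0;0 0 0 0.122 0.004 -0.003 0"

```text
clock: 14.4
tcp_pos: [0.6404, 0.0591, 0.0285]
orientation: [-2.13, 0.188, 2.128]
contact_force: [-0.5, -0.5, -0.3]
grip_width: 0.0297
```

```bash
python3 - <<'E'
from h import *
look("wrist","w11",None,1.5)
look("scene","s11",(200,150,340,250),5)
rel([.639,.0618,.0224],-100.1)
E
```

```text
turn [-0.0001 -0.0012  0.0004] shift [ 0.0062 -0.0025  0.0019]  at [0.6404 0.059  0.0286] yaw -100.10473253645388 j7 -2.017648396042657 t 14.5 F [0.45   0.249  0.0974] g 0.029607296440401706
```

View pics/w11.png

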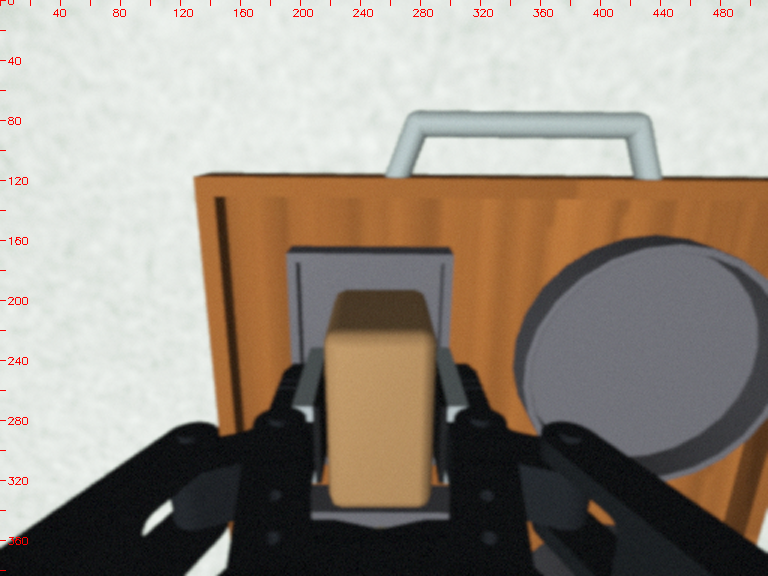

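View pics/s11.png

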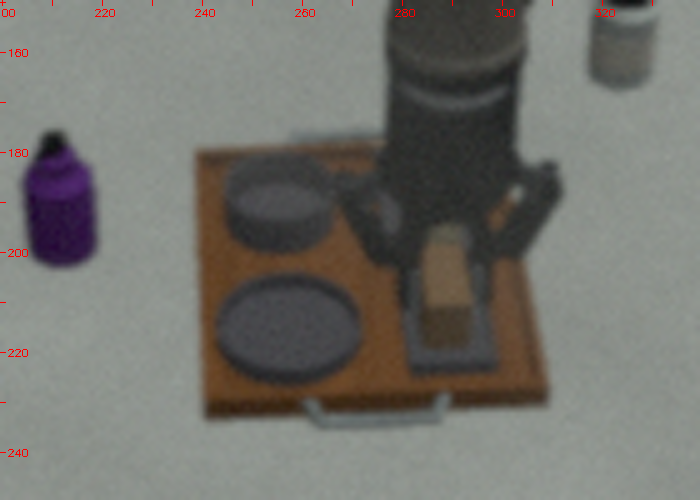

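Request:
apply_moves --series "0 0 0 0.001 -0.0025 0.001 0;0 0 0 0.003 -0.0025 0.001 0;0 0 0 0.004 -0.0025 0.001 0;0 0 0 0.0047 -0.0025 0.001 0;0 0 0 0.0052 -0.0025 0.001 0;0 0 0 0.0052 -0.0025 0.001 0"

```text
clock: 15.25
tcp_pos: [0.6394, 0.0616, 0.0226]
orientation: [-2.129, 0.188, 2.129]
contact_force: [0.2, -0.3, -0.8]
grip_width: 0.0293
```

Request:
apply_moves --series "0 0 0 0.0005 0 0 0;0 0 0 0.0008 0 0 0;0 0 0 0.0008 0 0 0"

```text
clock: 15.62
tcp_pos: [0.6394, 0.0616, 0.0225]
orientation: [-2.129, 0.188, 2.129]
contact_force: [-1.7, -0.5, 5.4]
grip_width: 0.0293
```

Request:
apply_moves --series "0 0 0 -0.0005 0 0 0;0 0 0 -0.0005 0 0 0.5;0 0 0 -0.0005 0 0 0.7;0 0 0 -0.0005 0 0 0.8;0 0 0 -0.0005 0 0 0.8;0 0 0 -0.02 0 0 0.9;0 0 0 -0.06 0 0 1;0 0 0 -0.11 0 0 1;0 0 0 -0.15 0 0 1;0 0 0 -0.15 0 0 1"

```text
clock: 16.88
tcp_pos: [0.6421, 0.062, 0.1774]
orientation: [-2.137, 0.186, 2.119]
contact_force: [-1.2, -0.8, -1.2]
grip_width: 0.0852
```

```bash
python3 - <<'E'
from h import *
look("scene","s12",(200,150,340,250),5)
rel([.575,-.297,.18],-62)
print(get_obs()['joints'])
E
```

```text
turn [-0.665  -0.0049 -0.    ] shift [-0.0057  0.3647  0.0016]  at [0.6406 0.0618 0.1749] yaw -100.10266711512173 j7 -1.9959615486404791 t 16.925 F [ 0.17    0.8799 -0.3297] g 0.08519897145344374
[-0.1058  0.4808 -0.119   1.6863  0.0668  0.9736 -1.996 ]
```

View pics/s12.png

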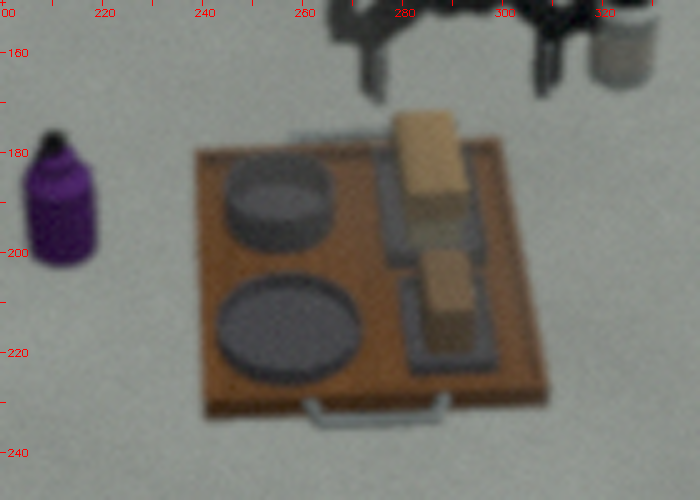

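Request:
apply_moves --series "0 0 0 -0.005 0.06 0 1;0 0 0 -0.005 0.12 0 1;0 0 0 -0.005 0.18 0 1;0 0 0 -0.005 0.24 0 1;0 0 0 -0.005 0.3 0 1;0 0 0 -0.005 0.35 0 1;0 0 0 -0.005 0.365 0 1;0 0 0 -0.005 0.365 0.001 1;0 0 0 -0.005 0.365 0.001 1"

```text
clock: 18.05
tcp_pos: [0.5749, -0.2949, 0.1764]
orientation: [-2.129, 0.183, 2.131]
contact_force: [0.4, -0.1, 1.0]
grip_width: 0.0857
```

```bash
python3 - <<'E'
from h import *
look("wrist","w13",None,1.5)
rel([.575,-.297,.024],-100)
E
```

```text
turn [0.0017 0.0004 0.0014] shift [ 0.1525  0.0024 -0.0004]  at [ 0.5751 -0.2948  0.1766] yaw -99.90467363291049 j7 -1.3835092414519885 t 18.1 F [ 0.3226 -0.0127 -0.3432] g 0.08521327916359028
```

View pics/w13.png

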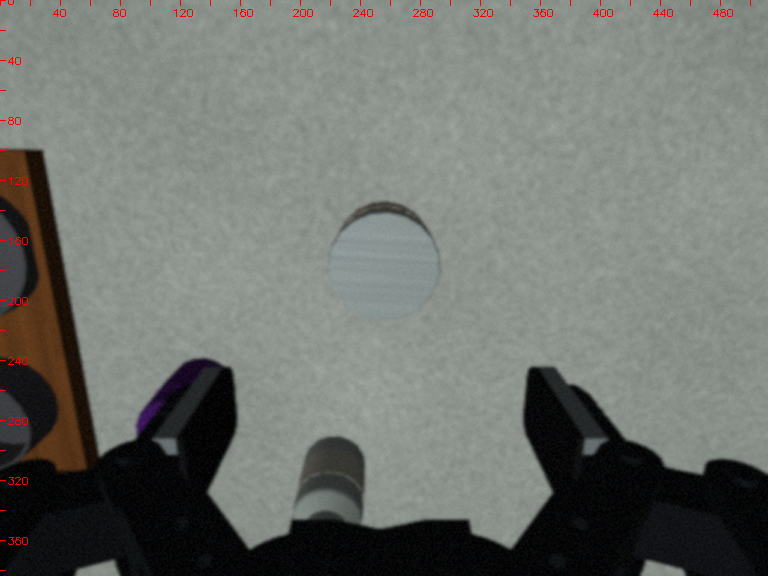

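```bash
python3 - <<'E'
from h import *
c=cam("wrist")
P=lambda u,v,z: px2w(c,u,v,z)[:2]
l,r,t,b=P(218.7,178,.052),P(293.3,178,.052),P(256,141.5,.052),P(256,213.3,.052)
print(np.linalg.norm(l-r),np.linalg.norm(t-b),(l+r)/2,(t+b)/2)
rel([(t+b)[0]/2,(l+r)[1]/2,.024],-100)
E
```

```text
0.06299924343326443 0.0629455847371069 [ 0.576 -0.296] [ 0.5755 -0.296 ]
turn [0.0017 0.0004 0.0014] shift [ 0.1526  0.0014 -0.0007]  at [ 0.5751 -0.2948  0.1766] yaw -99.90467363291049 j7 -1.3835092414519885 t 18.1 F [ 0.3226 -0.0127 -0.3432] g 0.08521327916359028
```

Request:
apply_moves --series "0 0 0 0.05 -0.001 -0.0005 1;0 0 0 0.09 -0.001 -0.0005 1;0 0 0 0.115 -0.001 -0.0005 1;0 0 0 0.135 -0.001 -0.0005 1;0 0 0 0.147 -0.001 -0.0005 1;0 0 0 0.149 -0.001 -0.0005 1;0 0 0 0.149 -0.001 -0.0005 1"

```text
clock: 18.98
tcp_pos: [0.5756, -0.2969, 0.0286]
orientation: [-2.131, 0.189, 2.128]
contact_force: [0.2, -0.3, -0.1]
grip_width: 0.0855
```

```bash
python3 - <<'E'
from h import *
look("wrist","w14",None,1.5)
rel([.5755,-.296,.024],-100)
E
```

```text
turn [-0.0018 -0.0016 -0.0004] shift [ 0.0048 -0.0009  0.0004]  at [ 0.5757 -0.297   0.0288] yaw -100.10275816938814 j7 -1.396753637832061 t 19.025 F [-0.0726 -0.4304  1.1221] g 0.08516117235350276
```

View pics/w14.png

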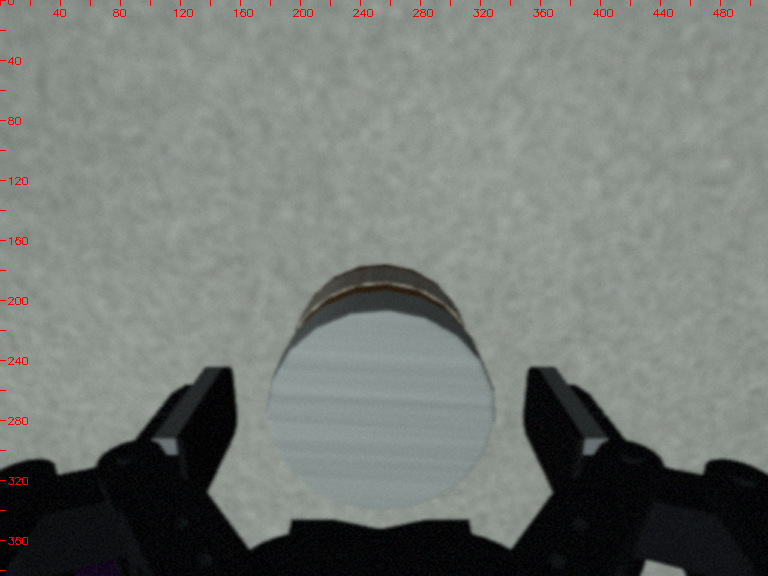

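Request:
apply_moves --series "0 0 0 0.005 0 0 1;0 0 0 0.005 0 0 0.6;0 0 0 0.005 0 0 0;0 0 0 0.005 0 0 0;0 0 0 0.005 0 0 0;0 0 0 0.005 0 0 0;0 0 0 0.002 0 0 0;0 0 0 -0.02 0 0 0;0 0 0 -0.06 0 0 0;0 0 0 -0.09 0 0 0;0 0 0 -0.09 0 0 0;0 0 0 -0.09 0 0 0" --force 40

```text
clock: 20.52
tcp_pos: [0.5741, -0.2962, 0.1165]
orientation: [-2.127, 0.187, 2.131]
contact_force: [0.1, 0.0, -2.4]
grip_width: 0.0627
```

```bash
python3 - <<'E'
from h import *
look("wrist","w15",None,1.5)
look("scene","s15",(120,140,260,240),5)
rel([.621,-.032,.13],-100.1)
E
```

```text
turn [0.0002 0.0029 0.0007] shift [-0.0138 -0.2683 -0.0001]  at [ 0.5739 -0.2961  0.116 ] yaw -100.08917106788377 j7 -1.3891743044165201 t 20.625 F [-0.496   0.048  -1.1022] g 0.06271107891834264
```

View pics/w15.png

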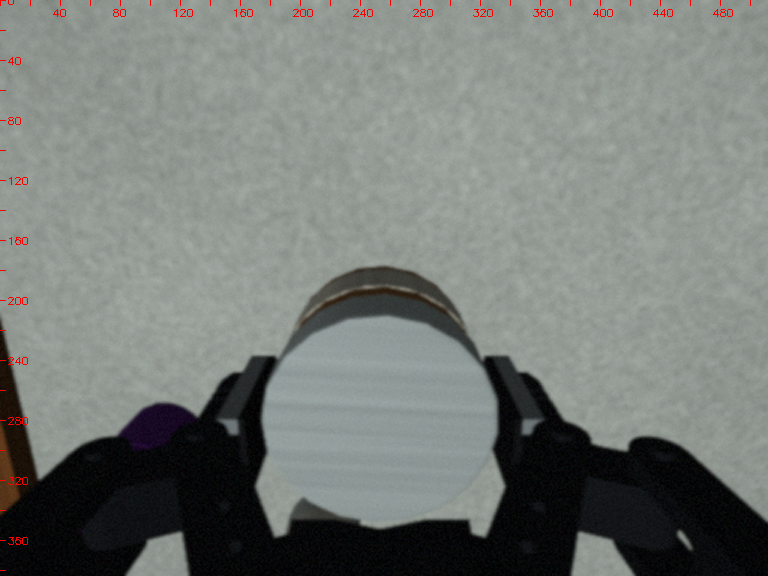

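View pics/s15.png

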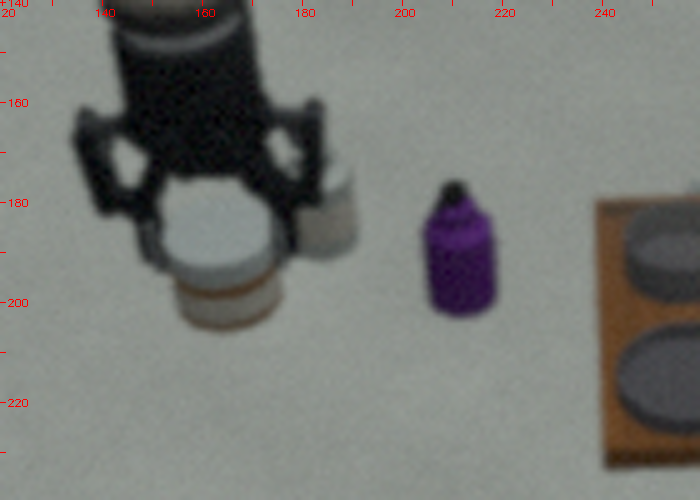

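Request:
apply_moves --series "0 0 0 -0.014 -0.04 0 0;0 0 0 -0.014 -0.09 0 0;0 0 0 -0.014 -0.15 0 0;0 0 0 -0.014 -0.2 0 0;0 0 0 -0.014 -0.24 0 0;0 0 0 -0.014 -0.26 0 0;0 0 0 -0.014 -0.268 0 0;0 0 0 -0.014 -0.268 0 0;0 0 0 -0.014 -0.268 0 0"

```text
clock: 21.75
tcp_pos: [0.6217, -0.0352, 0.1316]
orientation: [-2.128, 0.192, 2.129]
contact_force: [-0.1, -0.5, -1.8]
grip_width: 0.0628
```

```bash
python3 - <<'E'
from h import *
look("wrist","w16",None,1.5)
rel([.621,-.032,.033],-100.1)
E
```

```text
turn [-0.0026  0.     -0.0009] shift [ 0.0988 -0.0029  0.0013]  at [ 0.6218 -0.035   0.1318] yaw -100.25147470678206 j7 -1.8371437724340856 t 21.8 F [ 0.176   0.4795 -1.0664] g 0.06271359628631082
```

View pics/w16.png

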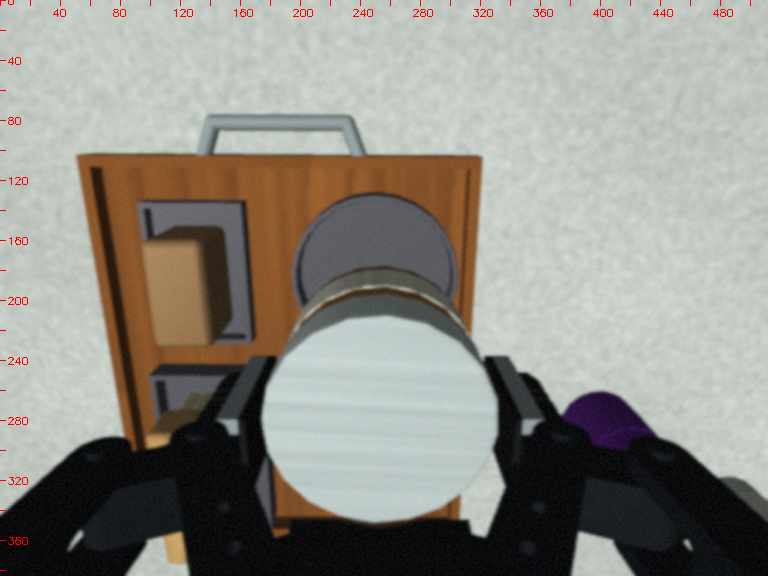

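```bash
python3 - <<'E'
from h import *
from scipy.optimize import least_squares
c=cam("wrist")
pts=[px2w(c,u,v,.021)[:2] for u,v in [(195,180),(196.5,165),(211,140.5),(231,130.5),(250,128),(273,132.5),(292,145),(303.5,165),(305.3,180)]]
r=least_squares(lambda x:[np.hypot(*(p-x[:2]))-.045 for p in pts],[.62,-.03]); print(r.x,r.fun)
E
```

```text
[ 0.6228 -0.0315] [-0.0008 -0.      0.001  -0.0001 -0.0006 -0.0003  0.0003  0.0001 -0.0005]
```

Request:
apply_moves --series "0 0 0 0.03 -0.0005 -0.001 0;0 0 0 0.06 -0.0005 -0.001 0;0 0 0 0.075 -0.0005 -0.001 0;0 0 0 0.085 -0.0005 -0.001 0;0 0 0 0.09 -0.0005 -0.001 0;0 0 0 0.09 -0.0005 -0.001 0"

```text
clock: 22.55
tcp_pos: [0.6234, -0.0325, 0.0421]
orientation: [-2.13, 0.188, 2.129]
contact_force: [-0.3, -0.4, -1.0]
grip_width: 0.0632
```

```bash
python3 - <<'E'
from h import *
look("wrist","w17",None,1.5)
look("scene","s17",(200,150,340,250),5)
rel([.622,-.032,.033],-100.1)
E
```

```text
turn [ 0.     -0.0013  0.0003] shift [ 0.0096 -0.0001  0.0017]  at [ 0.6237 -0.0324  0.0426] yaw -100.09935650864716 j7 -1.8514601375261444 t 22.65 F [ 0.8292 -0.4454 -0.0762] g 0.06273971157041684
```

View pics/w17.png

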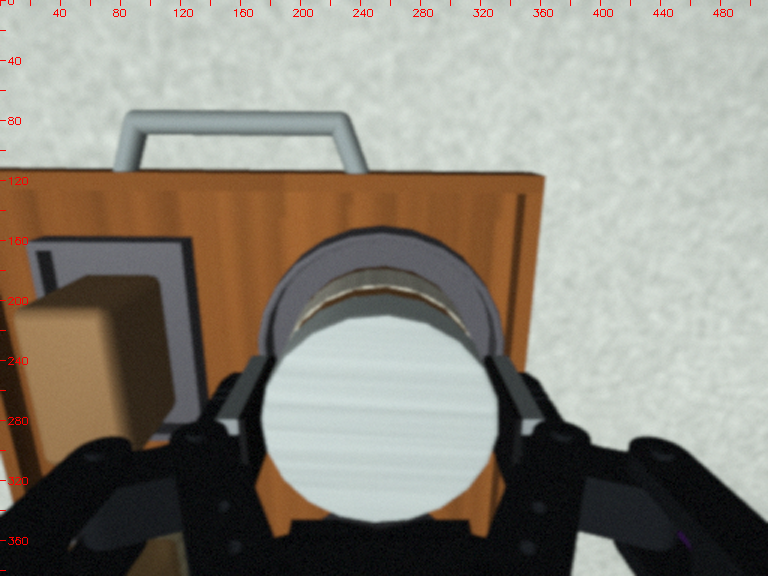

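View pics/s17.png

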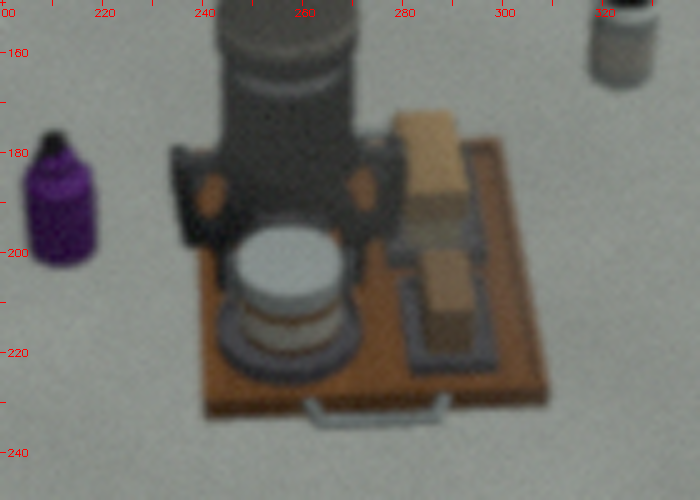

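Centred over the jar ring; I'll lower in small steps.

Request:
apply_moves --series "0 0 0 0.003 0 0.001 0;0 0 0 0.006 0 0.001 0;0 0 0 0.0075 0 0.001 0;0 0 0 0.0085 0 0.001 0;0 0 0 0.0085 0 0.001 0"

```text
clock: 23.28
tcp_pos: [0.622, -0.0323, 0.0332]
orientation: [-2.129, 0.188, 2.129]
contact_force: [0.5, 0.5, -2.1]
grip_width: 0.0632
```

Request:
apply_moves --series "0 0 0 0.0004 0 0 0;0 0 0 0.0008 0 0 0;0 0 0 0.0008 0 0 0"

```text
clock: 23.65
tcp_pos: [0.6221, -0.0323, 0.0325]
orientation: [-2.129, 0.188, 2.129]
contact_force: [-0.3, 0.1, -1.8]
grip_width: 0.0629
```

Request:
apply_moves --series "0 0 0 0.0004 0 0 0;0 0 0 0.0008 0 0 0;0 0 0 0.0008 0 0 0"

```text
clock: 24.02
tcp_pos: [0.6222, -0.0323, 0.0322]
orientation: [-2.129, 0.188, 2.129]
contact_force: [-2.3, -0.6, 5.4]
grip_width: 0.0627
```

Request:
apply_moves --series "0 0 0 -0.0004 0 0 0;0 0 0 -0.0004 0 0 0.9;0 0 0 -0.0004 0 0 1;0 0 0 -0.0004 0 0 1;0 0 0 -0.0004 0 0 1;0 0 0 -0.01 0 0 1;0 0 0 -0.03 0 0 1;0 0 0 -0.07 0 0 1;0 0 0 -0.11 0 0 1;0 0 0 -0.15 0 0 1;0 0 0 -0.15 0 0 1"

```text
clock: 25.4
tcp_pos: [0.6249, -0.0323, 0.1873]
orientation: [-2.138, 0.187, 2.119]
contact_force: [0.8, 0.4, -1.0]
grip_width: 0.0853
```

```bash
python3 - <<'E'
from h import *
look("scene","s18",(200,150,340,250),5)
look("top","t18",(300,180,400,260),7)
rel([.418,-.2325,.2],-100)
E
```

```text
turn [-0.0017 -0.0019  0.0003] shift [-0.0173  0.2329  0.166 ]  at [ 0.6223 -0.0323  0.1831] yaw -100.09925997064131 j7 -1.8319153650166957 t 25.5 F [-1.2418  0.4554 -1.0313] g 0.08531662229593752
```

View pics/s18.png

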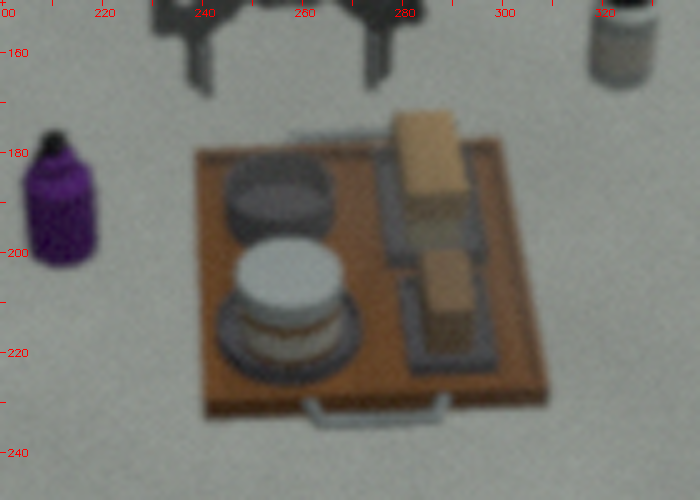

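View pics/t18.png

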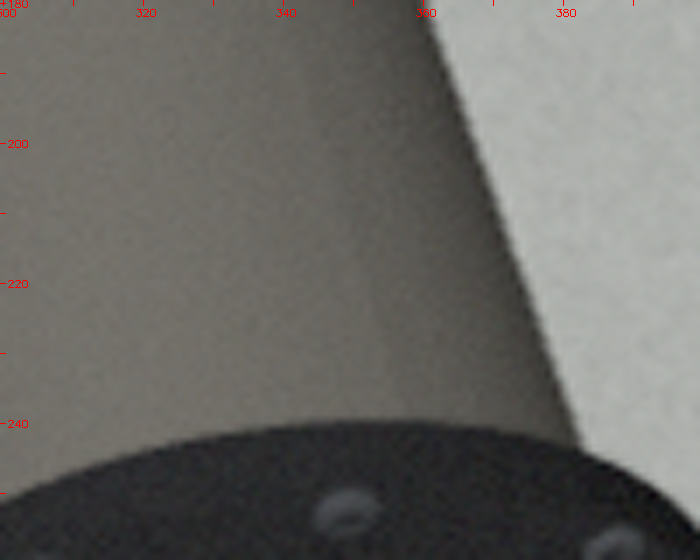

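Request:
apply_moves --series "0 0 0 -0.017 0.04 0.03 1;0 0 0 -0.017 0.08 0.058 1;0 0 0 -0.017 0.12 0.086 1;0 0 0 -0.017 0.16 0.115 1;0 0 0 -0.017 0.2 0.143 1;0 0 0 -0.017 0.233 0.166 1;0 0 0 -0.017 0.233 0.166 1;0 0 0 -0.017 0.233 0.166 1;0 0 0 -0.017 0.233 0.166 1"

```text
clock: 26.62
tcp_pos: [0.4185, -0.2315, 0.1984]
orientation: [-2.13, 0.185, 2.13]
contact_force: [-0.1, -0.5, 0.4]
grip_width: 0.0855
```

```bash
python3 - <<'E'
from h import *
look("wrist","w19",None,1.5)
rel([.418,-.2325,.028],-100)
print(get_obs()['joints'])
E
```

```text
turn [0.0004 0.0002 0.0004] shift [0.1705 0.0011 0.0004]  at [ 0.4186 -0.2316  0.1985] yaw -99.97446182895293 j7 -1.3684150099643209 t 26.675 F [-0.0429 -0.5439 -0.0038] g 0.08571500393677901
[ 0.3707  0.1928  0.0049  2.0477 -0.0016  0.9013 -1.3684]
```

View pics/w19.png

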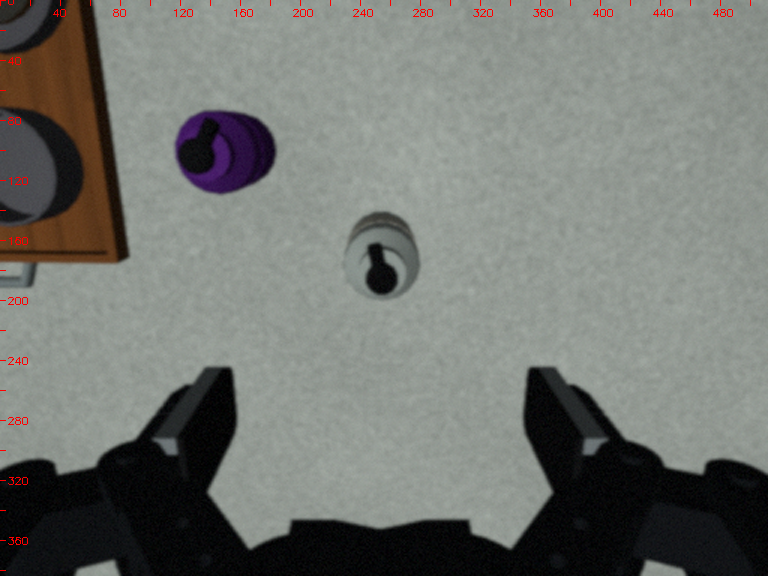

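```bash
python3 - <<'E'
from h import *
c=cam("wrist")
print(px2w(c,254,186,.09)); l,r=px2w(c,229.5,176,.058),px2w(c,280,176,.058); print((l+r)/2,np.linalg.norm(l-r))
rel(list(px2w(c,254,186,.09)[:2])+[.04],-100)
E
```

```text
[ 0.4177 -0.2309  0.09  ]
[ 0.4171 -0.2316  0.058 ] 0.04509793579343011
turn [0.0004 0.0002 0.0004] shift [ 0.1585 -0.0005  0.001 ]  at [ 0.4186 -0.2316  0.1985] yaw -99.97446182895293 j7 -1.3684150099643209 t 26.675 F [-0.0429 -0.5439 -0.0038] g 0.08571500393677901
```

Request:
apply_moves --series "0 0 0 0.05 -0.001 0.0005 1;0 0 0 0.09 -0.001 0.0005 1;0 0 0 0.12 -0.001 0.0005 1;0 0 0 0.14 -0.001 0.0005 1;0 0 0 0.15 -0.001 0.0005 1;0 0 0 0.15 -0.001 0.0005 1"

```text
clock: 27.42
tcp_pos: [0.4176, -0.231, 0.0484]
orientation: [-2.129, 0.187, 2.13]
contact_force: [-0.9, -0.8, 0.2]
grip_width: 0.0854
```

```bash
python3 - <<'E'
from h import *
look("wrist","w20",None,1.5)
look("scene","s20",(120,120,260,220),5)
rel([.4175,-.2315,.028],-100.1)
E
```

```text
turn [ 0.0004 -0.0011 -0.0002] shift [0.0213 0.0001 0.0007]  at [ 0.4182 -0.2316  0.0493] yaw -100.07779901802961 j7 -1.3724648219776485 t 27.525 F [ 0.2297 -0.2764  0.0554] g 0.08595097398436055
```

View pics/w20.png

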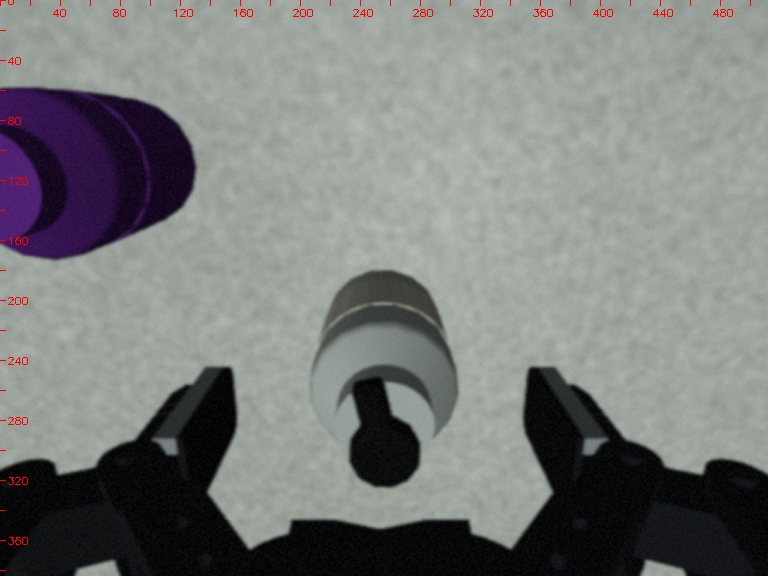

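View pics/s20.png

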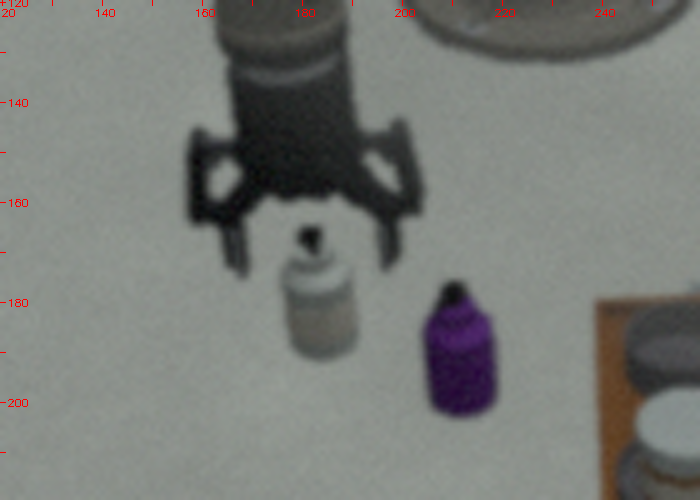

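Request:
apply_moves --series "0 0 0 0.01 0 0.0005 1;0 0 0 0.018 0 0.0005 1;0 0 0 0.02 0 0.0005 1;0 0 0 0.02 0 0.0005 0.7;0 0 0 0.02 0 0.0005 0.5;0 0 0 0.02 0 0.0005 0;0 0 0 0.02 0 0.0005 0;0 0 0 0.02 0 0.0005 0;0 0 0 0.02 0 0.0005 0;0 0 0 0.02 0 0.0005 0" --force 35

```text
clock: 28.78
tcp_pos: [0.4172, -0.2315, 0.0291]
orientation: [-2.13, 0.188, 2.129]
contact_force: [-1.1, 0.3, 6.0]
grip_width: 0.045
```

```bash
python3 - <<'E'
from h import *
look("wrist","w21",None,1.5)
rel([.512,-.011,.17],-100.1)
E
```

```text
turn [ 0.     -0.0005 -0.0001] shift [-0.1409 -0.2337 -0.0547]  at [ 0.4172 -0.2315  0.0291] yaw -100.09907324445086 j7 -1.373143118754769 t 28.825 F [-0.9733  0.6342  5.857 ] g 0.04482794652803371
```

View pics/w21.png

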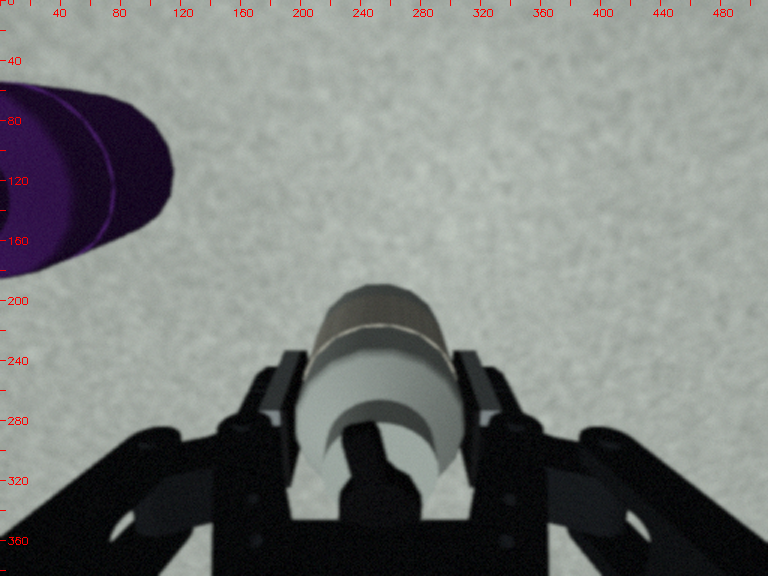

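Request:
apply_moves --series "0 0 0 -0.01 0 0 0;0 0 0 -0.05 0 0 0;0 0 0 -0.1 0 0 0;0 0 0 -0.141 -0.01 0 0;0 0 0 -0.141 -0.05 -0.012 0;0 0 0 -0.141 -0.1 -0.024 0;0 0 0 -0.141 -0.15 -0.036 0;0 0 0 -0.141 -0.19 -0.045 0;0 0 0 -0.141 -0.22 -0.052 0;0 0 0 -0.141 -0.234 -0.055 0;0 0 0 -0.141 -0.234 -0.055 0;0 0 0 -0.141 -0.234 -0.055 0"

```text
clock: 30.32
tcp_pos: [0.5116, -0.0124, 0.1696]
orientation: [-2.128, 0.191, 2.129]
contact_force: [0.1, -0.8, -1.7]
grip_width: 0.0447
```

```bash
python3 - <<'E'
from h import *
look("wrist","w22",None,1.5)
rel([.512,-.011,.038],-100.1)
E
```

```text
turn [-0.0023  0.0004 -0.0008] shift [ 0.1316 -0.0016 -0.0002]  at [ 0.5116 -0.0124  0.1697] yaw -100.23218910427242 j7 -1.8914768973104985 t 30.375 F [-0.2176  0.148  -1.2228] g 0.044611421770119356
```

View pics/w22.png

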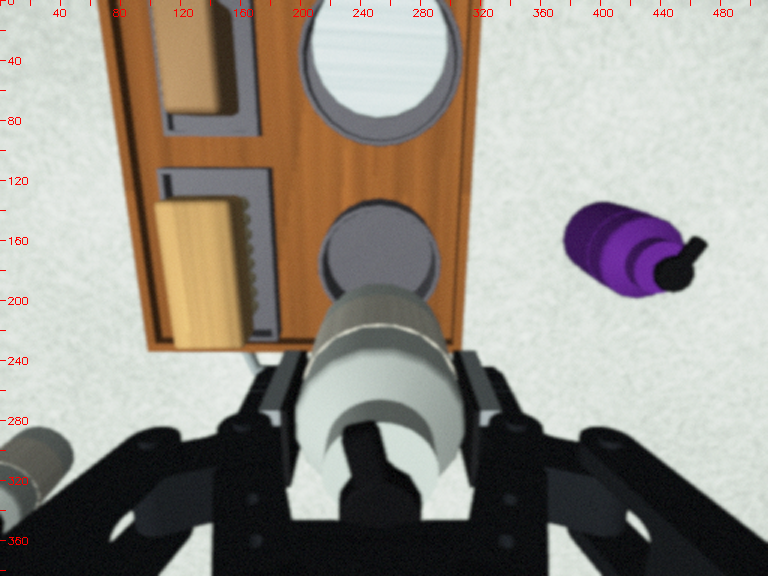

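```bash
python3 - <<'E'
from h import *
look("wrist","w22b",(200,120,310,220),7)
E
```

```text
(no output)
```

View pics/w22b.png

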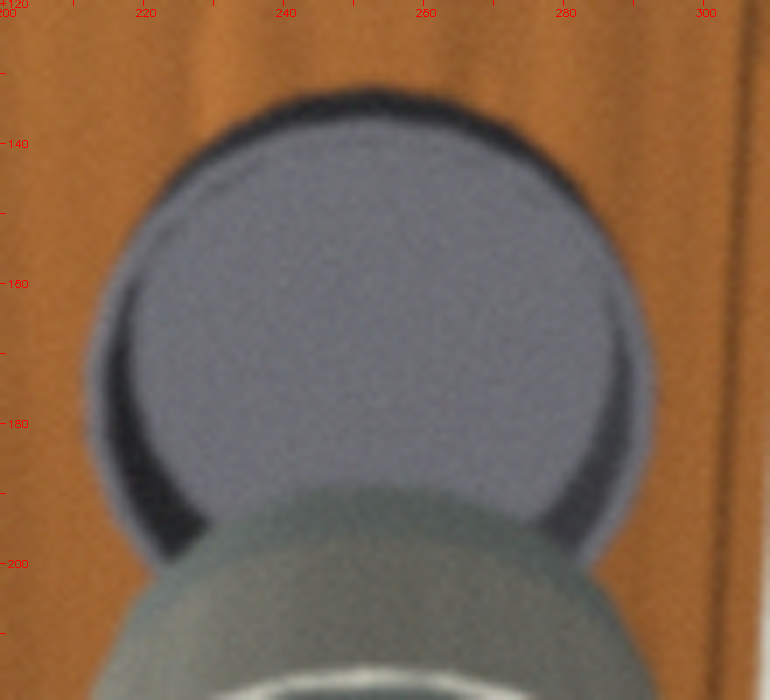

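```bash
python3 - <<'E'
from h import *
from scipy.optimize import least_squares
c=cam("wrist")
pts=[px2w(c,u,v,.036)[:2] for u,v in [(212,175),(292.8,175),(253,136),(221.5,150),(285,150),(220.5,201),(284.5,200)]]
for z in (.036,):
  r=least_squares(lambda x:[np.hypot(*(p-x[:2]))-x[2] for p in pts],[.51,-.01,.036]); print(r.x,r.fun)
# bottle: shoulder position in tool
o=get_obs(); z=o['tcp_pos'][2]-.0291
l,rr=px2w(c,198,280,z+.058),px2w(c,308.5,280,z+.058); print((l+rr)/2,np.linalg.norm(l-rr),o['tcp_pos'])
print("pump bottom far pt",px2w(c,252,189.3,z))
E
```

```text
[ 0.5115 -0.0107  0.0357] [-0.0004 -0.0006 -0.     -0.0002  0.0007  0.0005 -0.0001]
[ 0.5138 -0.0113  0.1986] 0.04398596825693065 [ 0.5117 -0.0123  0.1697]
pump bottom far pt [ 0.5331 -0.0142  0.1406]
```

Request:
apply_moves --series "0 0 0 0.04 0 0 0;0 0 0 0.075 0 0 0;0 0 0 0.09 0 0 0;0 0 0 0.097 0 0 0;0 0 0 0.097 0 0 0;0 0 0 0.097 0 0 0"

```text
clock: 31.18
tcp_pos: [0.5131, -0.0107, 0.0737]
orientation: [-2.131, 0.188, 2.127]
contact_force: [-0.3, 0.4, -2.1]
grip_width: 0.045
```

```bash
python3 - <<'E'
from h import *
look("wrist","w23",None,1.5)
look("scene","s23",(200,120,340,220),5)
rel([.5115,-.0107,.038],-100.1)
E
```

```text
turn [ 0.0001 -0.0017  0.0004] shift [0.0356 0.0003 0.0014]  at [ 0.5129 -0.0106  0.0736] yaw -100.09598749492835 j7 -1.9208721841369119 t 31.275 F [ 0.1477 -0.1932 -0.7507] g 0.04484982474962114
```

View pics/w23.png

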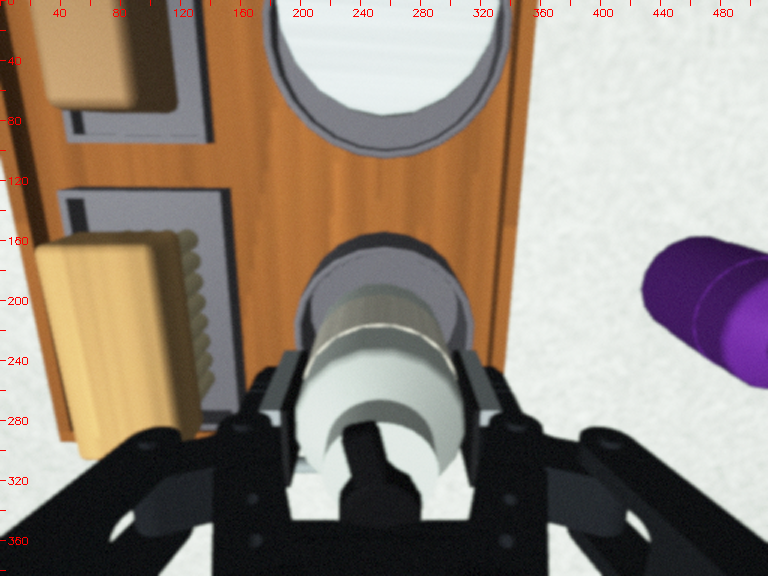

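View pics/s23.png

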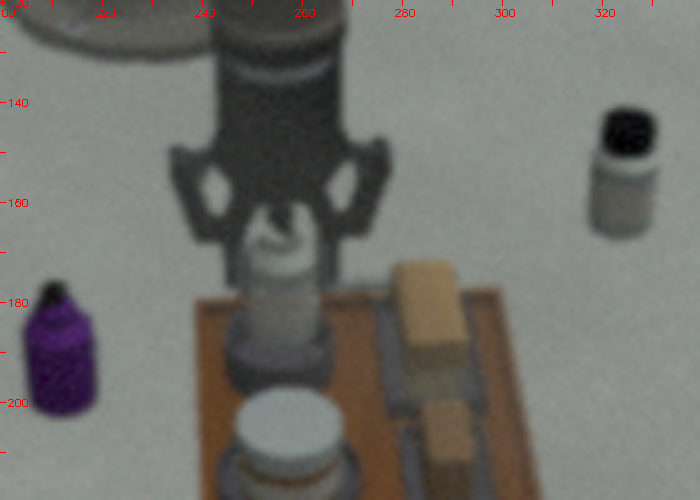

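Well centred. I'll lower into the ring, slowing near the floor.

Request:
apply_moves --series "0 0 0 0.01 0 0.001 0;0 0 0 0.02 0 0.001 0;0 0 0 0.027 0 0.001 0;0 0 0 0.031 0 0.001 0;0 0 0 0.033 0 0.001 0;0 0 0 0.0335 0 0.001 0;0 0 0 0.0335 0 0.001 0"

```text
clock: 32.15
tcp_pos: [0.5114, -0.0105, 0.0394]
orientation: [-2.13, 0.188, 2.129]
contact_force: [-0.4, -0.4, -0.3]
grip_width: 0.0447
```

Request:
apply_moves --series "0 0 0 0.0004 0 0 0;0 0 0 0.0008 0 0 0;0 0 0 0.0008 0 0 0"

```text
clock: 32.52
tcp_pos: [0.5112, -0.0105, 0.0384]
orientation: [-2.129, 0.188, 2.129]
contact_force: [0.2, -1.2, -1.2]
grip_width: 0.045
```

Request:
apply_moves --series "0 0 0 0.0004 0 0 0;0 0 0 0.0008 0 0 0;0 0 0 0.0008 0 0 0"

```text
clock: 32.9
tcp_pos: [0.5113, -0.0105, 0.0381]
orientation: [-2.129, 0.188, 2.129]
contact_force: [-1.4, 0.0, 4.9]
grip_width: 0.045
```

Request:
apply_moves --series "0 0 0 -0.0004 0 0 0;0 0 0 -0.0004 0 0 0.65;0 0 0 -0.0004 0 0 0.8;0 0 0 -0.0004 0 0 0.85;0 0 0 -0.0004 0 0 0.85;0 0 0 -0.01 0 0 0.85;0 0 0 -0.03 0 0 0.85;0 0 0 -0.07 0 0 0.85;0 0 0 -0.12 0 0 0.85;0 0 0 -0.17 0 0 0.85;0 0 0 -0.2 0 0 1;0 0 0 -0.2 0 0 1"

```text
clock: 34.4
tcp_pos: [0.5128, -0.0104, 0.2409]
orientation: [-2.135, 0.187, 2.122]
contact_force: [-0.1, 0.4, -0.2]
grip_width: 0.0857
```

Request:
apply_moves --series "0 0 0 0 0.06 0 1;0 0 0 0 0.12 0 1;0 0 0 0 0.18 0 1;0 0 0 0 0.24 0 1;0 0 0 0 0.3 0 1;0 0 0 0 0.34 0 1;0 0 0 0 0.34 0 1;0 0 0 0 0.34 0 1"

```text
clock: 35.4
tcp_pos: [0.4514, -0.3441, 0.2368]
orientation: [-2.128, 0.186, 2.13]
contact_force: [0.3, -0.2, 0.7]
grip_width: 0.0853
```

```bash
python3 - <<'E'
from h import *
look("scene","s24",(190,130,350,250),5)
look("top","t24",(90,110,330,260),3)
o=get_obs();print(o['clock'],o['tcp_pos'],o['contact_force'])
E
```

```text
35.5 [ 0.452  -0.3435  0.2372] [-0.2719 -0.3778 -0.3241]
```

View pics/s24.png

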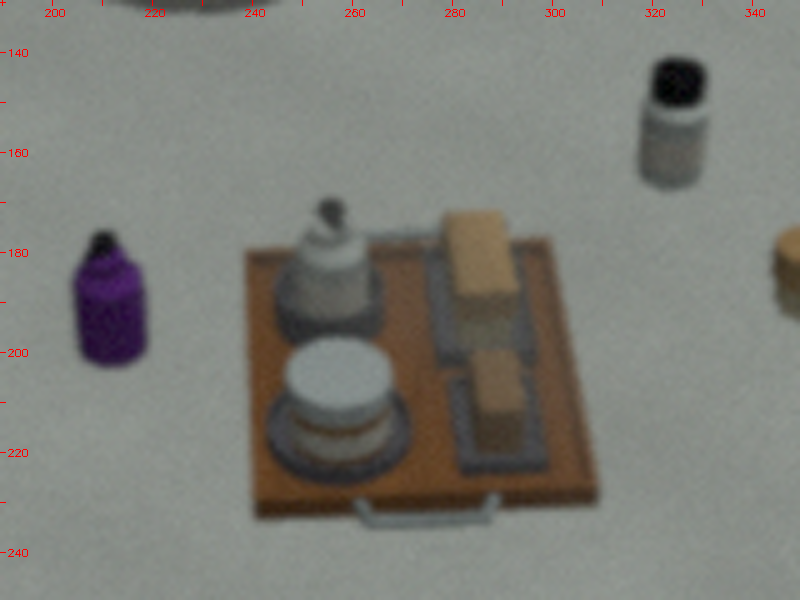

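View pics/t24.png

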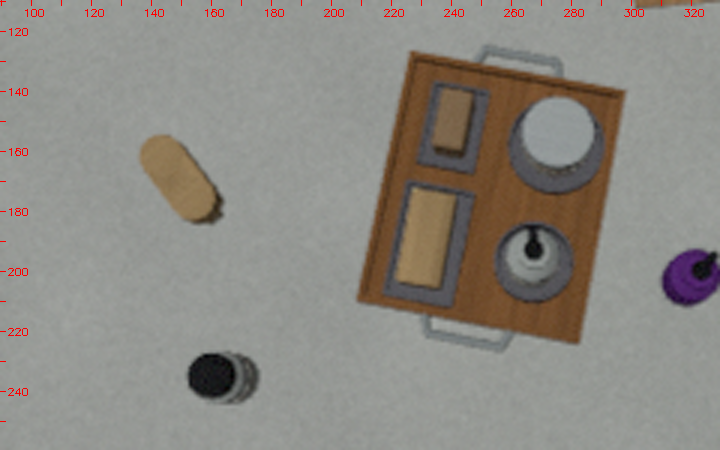

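```bash
python3 - <<'E'
from bench import *
print(hand_in())
E
```

```text
the job is handed in; nothing more can be done
None
```

I packed the square-ended brush, eraser, jar and pump bottle into their bays in that order and handed the job in at about 35.5 s. Each was lowered until a light contact (about 5–9 N) marked the bay floor, then released, and the arm was moved clear.

The last scene and top pictures show all four upright inside the right bays, with the brush bristles down. The oval brush, the capped bottle and the purple bottle stand where they were. The height at first contact matched the bay floor for all four, to within about 1 mm.

The only disagreement was between the top and wrist cameras, which differed by about 2–3 mm on the bay positions. That is well inside the 9–10 mm of free space on each side. No check failed.

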